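Uncover the sprung tweezers and hold them set to their mark over the red dish

TASK

Lift the blue cover plate off the pins of the tweezer stand and set it down flat, handle up, on the middle of the black mat (lower it, do not drop it), leaving the dishes and other things where they stand. Then take the sprung tweezers by their ribbed black pads, lift them, and squeeze until the moving blade lies on the green band of the gauge strip (tip gap 10 mm), never letting the tips close together. Finish while still holding them: level, tips over the dish with the red contents and about 10 cm above the table, the gap held steady on the green band; do not put them down or let go.

Things in the scene. Friction and masses are not known exactly. Their poses are not given: they have to be found in the camera images.
- stand: Fixed tweezer stand; aluminium base 226 (x) x 90 (y) x 6 mm, origin at its underside's centre. Grey pin blocks (22 x 76 mm, tops 48 mm up) at x = +-98 mm, each with a steel pin on top, 8 mm thick, 12 mm tall. Two black rests (9 mm in x, 57 mm in y, tops 30 mm up) at x = -49 and +53.5 mm carry the tweezers; between the rests the sides are open down to the base.
- cover: Loose blue cover plate 226 (x) x 84 (y) x 5 mm, 0.15 to 0.31 kg, origin at its underside's centre, z up. It starts on the pin blocks (underside 48 mm above the table) with the pins in two 11 mm square through-holes; lift it straight up by over 15 mm to free it.
- cover_handle (a point): Centre of the black bridge handle's bar on the cover, 34 mm above the plate's underside. The bar is 76 mm long along the cover's x, 18 mm wide in y and 14 mm tall; 22 mm of clear height under it. Axes as the cover's.
- mat: Fixed black rubber mat 245 (x) x 110 (y) x 3 mm on the table; origin at the centre of its underside, z up.
- tweezers_grip (a point): Midway between the two ribbed black finger pads of the loose steel tweezers (0.08 kg, balanced here), 35 mm above the table at the start (under the cover, along the stand's x). x from heel to tips; blades side by side in y. Pads 26 mm long, 13 mm tall, 25 mm over their outer faces when relaxed, 17 mm at the mark. Hinge 75 mm behind this point (-x), heel end 82 mm; tips 65 mm ahead.
- tweezers_tips (a point): Middle of the tip gap when squeezed to the mark: 65 mm in x and 7 mm in y from tweezers_grip, same height and axes (fixed in the heel and the blade that does not move, the one on the +y side).
- squeeze (a joint): Closing of the moving blade (-y side, red dot on top), rad. 0 = relaxed, tip gap 26 mm; gap in mm = 26 - 140 x value. Mark (blade in the middle of the green band of the white strip under the blades): 0.114 = 10 mm; on the band from 0.096 to 0.132; tips shut at 0.186. A spring opens it: at the pads 1.5 N relaxed, 6 N at the mark, 9 N shut.
- dish_red: Loose low round glass dish 38 mm across, 11 mm tall, red contents; origin at the centre of its underside. It and the tan dish may stand in either place.
- dish_tan: Loose dish of the same size with tan (yellowish) contents; origin at the centre of its underside. To be left alone.
- oil: Bystander: brown dropper bottle 30 mm across, 86 mm tall, loose; origin at the centre of its underside.
- cube: Bystander: black filter cube 40 x 38 x 41 mm, loose; origin at the centre of its underside.
- canister: Bystander: clear canister with a black cap, 51 mm across, 71 mm tall, loose; origin at the centre of its underside.

How it is judged:
On the way, in this order (a step that is already met when the one before it is completed fails the run):
1. the cover is lifted clear of the pins (height (world z) of cover above 0.065 m), for 0.1 s.
2. the cover lies flat on the mat, handle up, let go (horizontal distance between cover and mat below 0.04 m and height (world z) of cover below 0.012 m and angle between cover's own z axis and vertical below 0.08 rad and contact force between cover and mat above 0.3 N and contact force between the fingers and cover below 0.05 N), for 0.2 s.
3. the tweezers are lifted clear of the stand in the fingers (height (world z) of tweezers_grip above 0.07 m and contact force between the fingers and tweezers above 0.5 N), for 0.2 s.
At the end, for the whole second after the job is handed in: Cover flat on the mat, handle up, let go, centres within 40 mm. Fingers hold the tweezers off all else, still, level within 0.3 rad, tips within 19 mm of over the red dish's middle, 60 to 150 mm up, gap 10 +-2.5 mm (0.096 to 0.132) and steady. Bystanders within 20 mm (all of step 2 and value of joint squeeze between 0.096 and 0.132 rad and velocity of joint squeeze between -0.1 and 0.1 rad/s and linear speed of tweezers below 0.03 m/s and contact force between the fingers and tweezers above 1 N and contact force between tweezers and stand below 0.05 N and height (world z) of tweezers_grip above 0.07 m and height (world z) of tweezers_tips between 0.06 and 0.15 m and angle between tweezers_tips's own z axis and vertical below 0.3 rad and horizontal distance between tweezers_tips and dish_red below 0.019 m and distance of each of dish_red, dish_tan, oil, cube, canister from where it was at the start of the episode below 0.02 m); the arm keeps its last pose, push and grip.
It fails at once if the tips were squeezed together (gap under 2 mm) (value of joint squeeze above 0.172 rad).
It fails at once if the cover was dropped (fell free by more than about 25 mm) (contact force between the fingers and cover below 0.05 N and linear speed of cover above 0.7 m/s).
It fails at once if the tweezers fell off the stand or were dropped (height (world z) of tweezers_grip below 0.022 m).
It fails at once if a dish or bystander was pushed away (over 20 mm) (distance of any of dish_red, dish_tan, oil, cube, canister from where it was at the start of the episode above 0.02 m).
It also fails if it takes over 72 s, if anything falls off the work surface, if the arm or the gripper's body presses on something with over 40 N, if the wrist force passes 120 N, or if a joint passes its speed limit or range.

ROBOT

A 7-joint arm with a two-finger parallel gripper is mounted at the origin on a cart in front of the work surface, level with it; the furniture and walls round the work are solid. World frame = base frame: x ahead of the robot, y to its left, z up, the work surface at z = 0. Lengths are in m, angles in rad, forces in N, time in s.
With the tool pointing down it reaches from about 0.35 to 0.775 m from the base axis. Payload 3.1 kg.
Tool frame: the origin (TCP) lies between the finger pads; the fingertips stand 11 mm ahead of it and the grasp point (between the pads) lies 8 mm behind it (r.tcp_to_tips is the distance from the TCP to the fingertips, in m); y points along the fingers, x is the direction in which the jaws open and shut, and the axes are right-handed (so a half turn about y gives the same grasp; the last joint's range is limited). The gripper opens to 85 mm and grips with 20 to 120 N. Pads are 22 mm wide; open, the fingers measure 114 mm over their backs; the gripper's body (76 mm by 85 mm) begins 54 mm behind the grasp point. The pads swing forward as they close: fully open they stand 13 mm farther back than shut.
Start: joints at [1.248, 0.311, 0.014, 1.512, -0.004, 1.319, -0.027], TCP at [0.152, -0.528, 0.242] pointing down, gripper open.
Joint ranges: [-2.7, 2.7], [-0.3, 1.91], [-1.27, 1.3], [0.12, 2.57], [-1.44, 4.58], [0.2, 2.03], [-3.05, 3.05]. Speed limits (rad/s): [2.79, 2.79, 3.14, 3.14, 3.14, 3.14, 3.14].

INTERFACE

Orientations are given as a rotation vector (axis times angle).
In Python, from bench import r gives the robot as it stands.
- The arm moves only by the tool jog_arm, never from a script. Its argument "steps" is a list of rows, each a list of 3 entries, a list of its own where there are three numbers: the turn, a rotation vector about the tool's x, y, z in rad, then the shift along the tool's x, y, z in m, then the gripper command: -1 is fully open, 1 is shut, values between are in proportion. In form: [[[ax, ay, az], [x, y, z], grip], ...]. A call has 1 to 5 rows; each row is the pose to reach, as a shift and turn from the pose commanded when the call began, along the tool's axes at that moment; what a row does not reach only later rows make up. A row lasts 1/10 s, in which the tool goes at most 50 mm and 8.59 degrees, less where a joint would pass 70% of its speed; a pose out of reach is approached as far as the arm can. A call with a gripper value outside its range is refused whole. The fingers move at their own pace and stop on an object; "force" is the grip in N (left out, the last holds). Time passes only in rows, so rows that repeat a pose let the fingers close. It gives the time, the measured TCP pose, the force and the opening at its end, in the units of the state.
- r.sense(): the state, without advancing time (a new reading comes with each control period).
- r.read_camera(name): name is "scene" or "top"; returns the picture (400x640x3 uint8, red, green, blue); there is no depth.
- r.camera_model(name): a dict with "mtx" (3x3 intrinsics, pixels), "distortion" ([k1, k2, p1, p2, k3] as OpenCV has them; the pictures are not rectified), "extrinsics" (4x4, takes a point from camera to world coordinates). Camera axes: x right, y down, z forward; pixel columns grow to the right and rows downward; lengths in m; the calibration is good to about 2 mm. A picture is of the moment at which its call begins. camera_model takes no time and is no camera call.
- r.job_done(): hands the job in, once; it reports no verdict.
The state is a dict: "time": time; "joint_positions": joint angles; "joint_vel": joint speeds; "joint_efforts": joint torques, N m; "tcp_pos": TCP position; "orientation": TCP orientation; "ft_force": force on the tool from outside, world axes, zero at the start; "ft_torque": the same for the moment, N m; "gripper_width": opening from 0.0 (shut) to 1.0 (fully open).
Only numpy, scipy, OpenCV 4.12 (cv2) and the standard library are available. Lean on these libraries where they do the work, as an engineer would, in place of code of your own. Each camera call takes 0.05 s, during which the arm holds its last target.

## Working session

There is one attempt and no reset: what is moved stays moved. The work goes in short steps, Python scripts to look and compute and a tool call to move; the robot and the scene stay as the last step left them, time stands still between calls to the robot, and variables do not carry over. Pictures are saved under pics/ and viewed, and the job is handed in when it is done.

Besides the shell and the picture viewer there is one more tool, called as name(argument=value, ...) on one line, values as JSON. jog_arm: Moves the arm, as the interface text tells. Its arguments: {"type":"object","properties":{"steps":{"type":"array"},"force":{"type":"number"}},"required":["steps"]}

```bash
ls; mkdir -p pics; python3 - <<'E'
from bench import r
import cv2
for n in("scene","top"):
    im=r.read_camera(n); cv2.imwrite(f"pics/{n}0.png",im[:,:,::-1])
    m=r.camera_model(n); print(n,m)
print(r.sense()); print(r.tcp_to_tips)
E
```

```text
pics
scene {'mtx': array([[493.45218947,   0.        , 326.02858358],
       [  0.        , 493.45218947, 188.04351792],
       [  0.        ,   0.        ,   1.        ]]), 'distortion': array([-0.14810041,  0.        ,  0.        ,  0.        ,  0.        ]), 'extrinsics': array([[-0.89301812, -0.32313161,  0.31321653,  0.14717102],
       [-0.45001054,  0.64588294, -0.61670555,  0.81176305],
       [-0.00302416, -0.69167998, -0.7221978 ,  0.93451352],
       [ 0.        ,  0.        ,  0.        ,  1.        ]])}
top {'mtx': array([[498.17282701,   0.        , 315.7574667 ],
       [  0.        , 498.17282701, 212.82850339],
       [  0.        ,   0.        ,   1.        ]]), 'distortion': array([-0.00305825,  0.        ,  0.        ,  0.        ,  0.        ]), 'extrinsics': array([[ 0.01161237, -0.99605536,  0.08797088,  0.41872671],
       [-0.99963777, -0.0137001 , -0.02316548,  0.0898114 ],
       [ 0.02427931, -0.08767001, -0.99585365,  1.22592841],
       [ 0.        ,  0.        ,  0.        ,  1.        ]])}
{'time': 0.1, 'joint_positions': array([ 1.24831163,  0.31160239,  0.01401211,  1.5128792 , -0.00442987,
        1.31921091, -0.02719889]), 'joint_vel': array([ 1.66879533e-04, -2.68887790e-03,  1.21522936e-03, -4.37029927e-03,
        4.85845958e-04, -4.62565662e-05, -5.84549239e-04]), 'joint_efforts': array([ 7.09171218e-04, -3.80853689e+01,  1.46492729e-01, -2.31244344e+01,
        1.22231172e-02,  8.09425022e-03, -7.93554619e-06]), 'tcp_pos': array([ 0.15225147, -0.52785589,  0.24136056]), 'orientation': array([-1.3278337 ,  1.00109806, -0.9982864 ]), 'ft_force': array([-0.18198675, -0.25825983, -0.1457031 ]), 'ft_torque': array([-0.01731972, -0.05340845,  0.02306841]), 'gripper_width': 1.0031165545999559}
0.011
```

View pics/scene0.png

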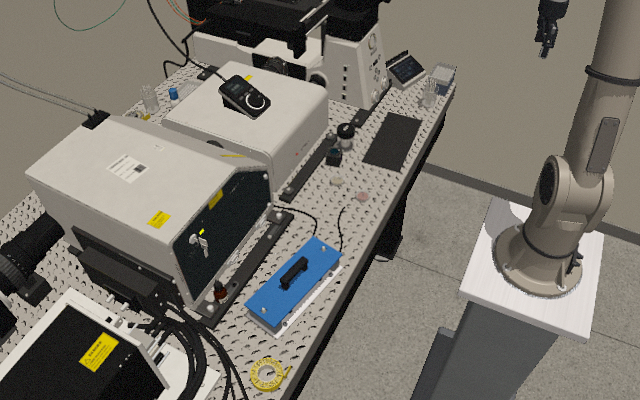

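View pics/top0.png

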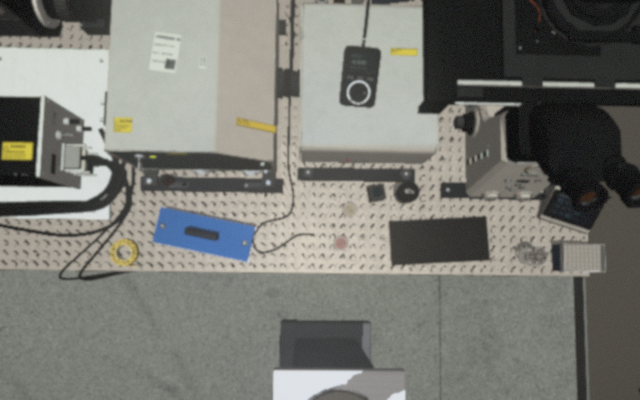

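```bash
python3 - <<'E'
from bench import r
from scipy.spatial.transform import Rotation as R
print(R.from_rotvec(r.sense()["orientation"]).as_matrix().round(4))
E
```

```text
[[ 2.772e-01 -6.000e-04  9.608e-01]
 [-9.608e-01  2.000e-03  2.772e-01]
 [-2.100e-03 -1.000e+00 -1.000e-04]]
```

```bash
python3 - <<'E'
import cv2
t=cv2.imread("pics/top0.png"); s=cv2.imread("pics/scene0.png")
def c(im,x0,y0,x1,y1,k,n): cv2.imwrite("pics/"+n,cv2.resize(im[y0:y1,x0:x1],None,fx=k,fy=k,interpolation=cv2.INTER_CUBIC))
c(t,140,195,270,275,6,"t_cov.png"); c(t,330,170,500,270,4.6,"t_mat.png")
c(s,225,225,355,325,6,"s_cov.png"); c(s,310,105,440,205,6,"s_mat.png")
E
```

```text
(no output)
```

View pics/t_cov.png

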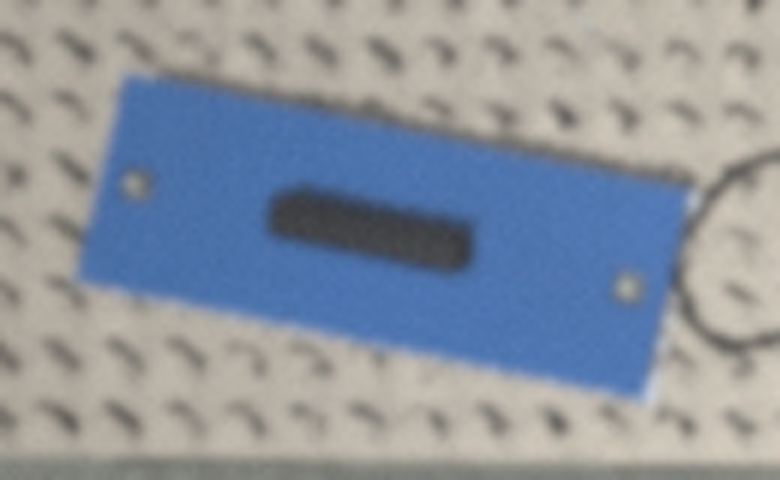

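View pics/t_mat.png

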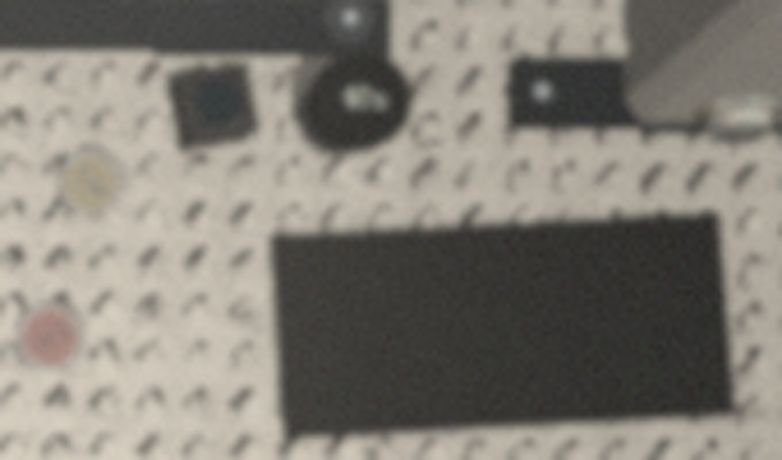

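View pics/s_cov.png

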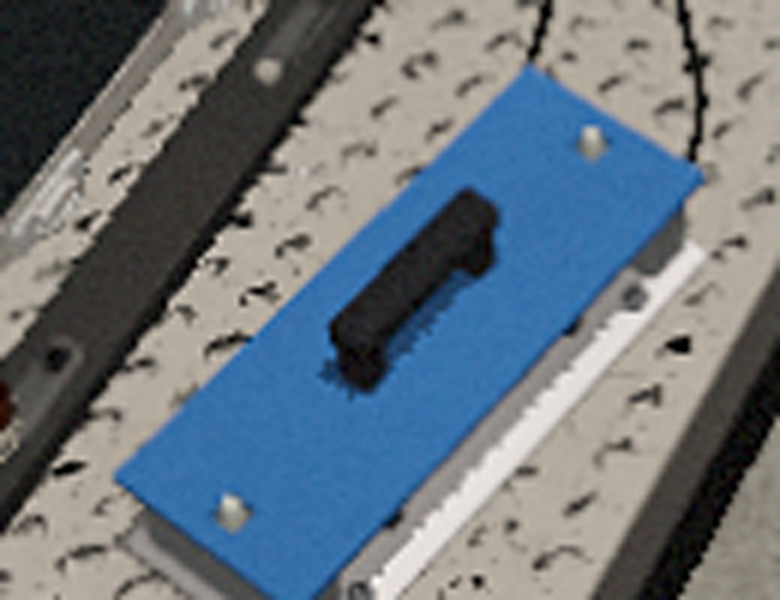

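View pics/s_mat.png

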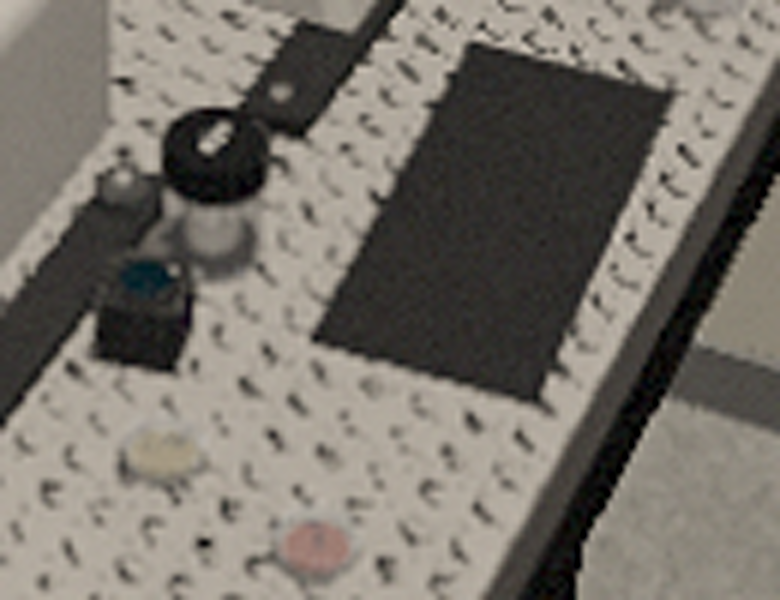

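```bash
cat > h.py <<'E'
import numpy as np, cv2
from bench import r
from scipy.optimize import least_squares
M={n:r.camera_model(n) for n in("scene","top")}
def full(p,x0,y0,k): return np.array([x0+(p[0]+.5)/k-.5,y0+(p[1]+.5)/k-.5])
def ray(n,p):
    m=M[n]; u=cv2.undistortPoints(np.array([[p]],float),m["mtx"],m["distortion"])[0,0]
    E=m["extrinsics"]; return E[:3,3],E[:3,:3]@np.array([u[0],u[1],1])
def onz(n,p,z):
    o,d=ray(n,p); return o+d*(z-o[2])/d[2]
def tri(pt,ps):
    o1,d1=ray("top",pt);o2,d2=ray("scene",ps)
    A=np.stack([d1,-d2],1); t=np.linalg.lstsq(A,o2-o1,rcond=None)[0]
    a,b=o1+t[0]*d1,o2+t[1]*d2
    return (a+b)/2,np.linalg.norm(a-b)
def proj(n,P):
    m=M[n];E=np.linalg.inv(m["extrinsics"])
    return cv2.projectPoints(np.atleast_2d(np.array(P,float)),cv2.Rodrigues(E[:3,:3])[0],E[:3,3],m["mtx"],m["distortion"])[0][:,0]
E
python3 - <<'E'
from h import *
np.set_printoptions(precision=4,suppress=True)
T=lambda p:full(p,140,195,6); S=lambda p:full(p,225,225,6)
for n,a,b in [("pinL",(136,185),(232,503)),("pinR",(628,288),(592,136)),("handle",(370,230),(414,268)),("cFL",(127,75),(115,478)),("cFR",(692,186),(530,62)),("cNR",(645,400),(705,178)),("cNL",(78,281),(305,603))]:
    print(n,*tri(T(a),S(b)),onz("top",T(a),.053)[:2],onz("scene",S(b),.053)[:2])
T=lambda p:full(p,330,170,4.6); S=lambda p:full(p,310,105,6)
for n,a,b,z in [("m1",(275,235),(315,338),.003),("m2",(717,214),(470,42),.003),("m3",(733,410),(675,92),.003),("m4",(288,437),(540,402),.003),("red",(50,335),(315,548),.009),("tan",(92,181),(165,453),.009),("cube",(213,108),(148,280),.041),("can",(355,100),(215,150),.071)]:
    print(n,*tri(T(a),S(b)),onz("top",T(a),z)[:2],onz("scene",S(b),z)[:2])
E
```

```text
pinL [0.488  0.4201 0.0599] 0.0012955357175434262 [0.4878 0.4218] [0.4913 0.4173]
pinR [0.4503 0.2287 0.0596] 0.0009222821212470558 [0.45   0.2294] [0.453  0.2245]
handle [0.4704 0.324  0.0852] 0.0010112533919187107 [0.4714 0.3303] [0.4832 0.3057]
cFL [0.5314 0.4272 0.053 ] 0.0010521575210450762 [0.5309 0.427 ] [0.5319 0.4274]
cFR [0.4897 0.205  0.0543] 0.0009527899759328433 [0.4903 0.2053] [0.4898 0.2039]
cNR [0.4071 0.2221 0.0517] 0.0011915542549323069 [0.4066 0.2217] [0.4073 0.2231]
cNL [0.4492 0.4409 0.0581] 0.0016020186815662923 [0.4501 0.4428] [0.4502 0.4385]
m1 [ 0.5093 -0.121   0.0027] 0.0009106681433617387 [ 0.5097 -0.1208] [ 0.5088 -0.1209]
m2 [ 0.5254 -0.3594  0.0049] 0.0026268440283497953 [ 0.5243 -0.3606] [ 0.5274 -0.3613]
m3 [ 0.4186 -0.3663  0.006 ] 0.0007954050980426765 [ 0.4189 -0.3673] [ 0.4191 -0.3703]
m4 [ 0.4014 -0.1279  0.0029] 0.001122934897219608 [ 0.4019 -0.1276] [ 0.4008 -0.1279]
red [ 0.455  -0.      0.0033] 0.0008025847105647671 [0.4544 0.0003] [0.4535 0.0051]
tan [ 0.5375 -0.022   0.0041] 0.0002507036999288246 [ 0.5369 -0.0216] [ 0.5356 -0.0176]
cube [ 0.5738 -0.0808  0.0447] 0.002598361816032559 [ 0.573  -0.0818] [ 0.5768 -0.0841]
can [ 0.575  -0.1507  0.0682] 0.0007084982596847924 [ 0.5743 -0.1502] [ 0.574  -0.1474]
```

```bash
cat > plan.py <<'E'
import sys, numpy as np
from bench import r
from scipy.spatial.transform import Rotation as R
# args: x y z yaw n   (nan = keep)
a=[float(v) for v in sys.argv[1:]]
s=r.sense(); p0=s["tcp_pos"]; R0=R.from_rotvec(s["orientation"]).as_matrix()
y0=np.arctan2(R0[1,0],R0[0,0])
t=np.array(a[:3]); t=np.where(np.isnan(t),p0,t); th=y0 if np.isnan(a[3]) else a[3]
c,q=np.cos(th),np.sin(th); Rt=np.array([[c,0,-q],[q,0,c],[0,-1,0]])
rv=R.from_matrix(R0.T@Rt).as_rotvec(); d=R0.T@(t-p0)
print("t",s["time"],"pos",p0.round(4),"yaw",y0.round(4),"tilt",np.arccos(-R0[2,1]).round(4),"w",round(s["gripper_width"],3),"F",s["ft_force"].round(2))
print("dist",np.linalg.norm(d).round(4),"rv",rv.round(4),"d",d.round(4))
n=int(a[4]) if len(a)>4 else 1
for i in range(1,n+1): print((rv*i/n).round(3).tolist(),(d*i/n).round(3).tolist())
E
python3 plan.py 0.45 -0.3 0.22 -0.9 9
```

```text
t 0.1 pos [ 0.1523 -0.5279  0.2414] yaw -1.29 tilt 0.0021 w 1.003 F [-0.18 -0.26 -0.15]
dist 0.3755 rv [-3.0e-04 -3.9e-01 -2.1e-03] d [-0.1364  0.0216  0.3492]
[-0.0, -0.043, -0.0] [-0.015, 0.002, 0.039]
[-0.0, -0.087, -0.0] [-0.03, 0.005, 0.078]
[-0.0, -0.13, -0.001] [-0.045, 0.007, 0.116]
[-0.0, -0.173, -0.001] [-0.061, 0.01, 0.155]
[-0.0, -0.217, -0.001] [-0.076, 0.012, 0.194]
[-0.0, -0.26, -0.001] [-0.091, 0.014, 0.233]
[-0.0, -0.303, -0.002] [-0.106, 0.017, 0.272]
[-0.0, -0.347, -0.002] [-0.121, 0.019, 0.31]
[-0.0, -0.39, -0.002] [-0.136, 0.022, 0.349]
```

jog_arm(steps=[[[0, -0.04, 0], [-0.015, 0.002, 0.039], -1], [[0, -0.09, 0], [-0.03, 0.005, 0.078], -1], [[0, -0.13, 0], [-0.045, 0.007, 0.116], -1], [[0, -0.17, 0], [-0.061, 0.01, 0.155], -1], [[0, -0.22, 0], [-0.076, 0.012, 0.194], -1]])

```text
time: 0.6
tcp_pos: [0.3185, -0.4001, 0.2297]
orientation: [-1.406, 0.832, -0.831]
ft_force: [0.7, -0.2, 0.3]
gripper_width: 0.997
```

```bash
python3 plan.py 0.48 -0.2 0.22 -0.85 5
```

```text
t 0.6 pos [ 0.3185 -0.4001  0.2297] yaw -1.0682 tilt 0.0012 w 0.997 F [ 0.71 -0.22  0.35]
dist 0.2573 rv [ 2.000e-04 -2.182e-01 -1.200e-03] d [-0.0976  0.0097  0.2379]
[0.0, -0.044, -0.0] [-0.02, 0.002, 0.048]
[0.0, -0.087, -0.0] [-0.039, 0.004, 0.095]
[0.0, -0.131, -0.001] [-0.059, 0.006, 0.143]
[0.0, -0.175, -0.001] [-0.078, 0.008, 0.19]
[0.0, -0.218, -0.001] [-0.098, 0.01, 0.238]
```

Tracking is tight.

jog_arm(steps=[[[0, -0.04, 0], [-0.019, 0.002, 0.046], -1], [[0, -0.09, 0], [-0.038, 0.004, 0.092], -1], [[0, -0.13, 0], [-0.057, 0.006, 0.138], -1], [[0, -0.17, 0], [-0.076, 0.008, 0.184], -1], [[0, -0.22, 0], [-0.095, 0.01, 0.23], -1]])

```text
time: 1.1
tcp_pos: [0.4745, -0.2062, 0.2199]
orientation: [-1.468, 0.663, -0.662]
ft_force: [0.6, -0.4, -0.0]
gripper_width: 1.002
```

```bash
python3 plan.py 0.51 0.04 0.21 -0.6 5
```

```text
t 1.1 pos [ 0.4745 -0.2062  0.2199] yaw -0.8483 tilt 0.0006 w 1.002 F [ 0.61 -0.38 -0.03]
dist 0.2489 rv [ 0.0005 -0.2483 -0.0004] d [-0.1612  0.0099  0.1894]
[0.0, -0.05, -0.0] [-0.032, 0.002, 0.038]
[0.0, -0.099, -0.0] [-0.064, 0.004, 0.076]
[0.0, -0.149, -0.0] [-0.097, 0.006, 0.114]
[0.0, -0.199, -0.0] [-0.129, 0.008, 0.152]
[0.0, -0.248, -0.0] [-0.161, 0.01, 0.189]
```

jog_arm(steps=[[[0, -0.05, 0], [-0.031, 0.002, 0.037], -1], [[0, -0.1, 0], [-0.063, 0.004, 0.075], -1], [[0, -0.15, 0], [-0.096, 0.006, 0.113], -1], [[0, -0.2, 0], [-0.128, 0.008, 0.151], -1], [[0, -0.25, 0], [-0.16, 0.01, 0.188], -1]])

```text
time: 1.6
tcp_pos: [0.5092, 0.0383, 0.2099]
orientation: [-1.52, 0.469, -0.468]
ft_force: [0.9, -0.1, -1.1]
gripper_width: 0.997
```

```bash
python3 plan.py 0.47 0.264 0.17 -0.4 5
```

```text
t 1.6 pos [0.5092 0.0383 0.2099] yaw -0.5981 tilt 0.0004 w 0.997 F [ 0.9  -0.15 -1.14]
dist 0.2326 rv [ 0.0004 -0.1981 -0.0002] d [-0.1595  0.0399  0.1645]
[0.0, -0.04, -0.0] [-0.032, 0.008, 0.033]
[0.0, -0.079, -0.0] [-0.064, 0.016, 0.066]
[0.0, -0.119, -0.0] [-0.096, 0.024, 0.099]
[0.0, -0.158, -0.0] [-0.128, 0.032, 0.132]
[0.0, -0.198, -0.0] [-0.16, 0.04, 0.164]
```

jog_arm(steps=[[[0, -0.04, 0], [-0.032, 0.006, 0.033], -1], [[0, -0.08, 0], [-0.064, 0.012, 0.066], -1], [[0, -0.12, 0], [-0.096, 0.018, 0.099], -1], [[0, -0.16, 0], [-0.128, 0.024, 0.132], -1], [[0, -0.2, 0], [-0.16, 0.03, 0.164], -1]])

```text
time: 2.1
tcp_pos: [0.4694, 0.2635, 0.1796]
orientation: [-1.549, 0.313, -0.312]
ft_force: [0.8, 0.3, 0.3]
gripper_width: 0.995
```

```bash
python3 plan.py 0.4698 0.324 0.14 -0.19 3; python3 - <<'E'
from h import *
im=r.read_camera("scene")[:,:,::-1]; cv2.imwrite("pics/s1.png",im)
E
```

```text
t 2.1 pos [0.4694 0.2635 0.1796] yaw -0.3986 tilt 0.0007 w 0.995 F [0.84 0.3  0.27]
dist 0.0724 rv [ 0.0007 -0.2086 -0.0003] d [-0.0231  0.0396  0.056 ]
[0.0, -0.07, -0.0] [-0.008, 0.013, 0.019]
[0.0, -0.139, -0.0] [-0.015, 0.026, 0.037]
[0.001, -0.209, -0.0] [-0.023, 0.04, 0.056]
```

View pics/s1.png

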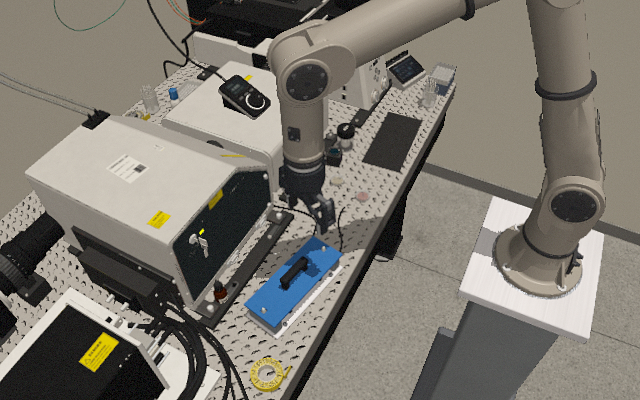

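jog_arm(steps=[[[0, -0.07, 0], [-0.008, 0.013, 0.019], -1], [[0, -0.14, 0], [-0.015, 0.026, 0.037], -1], [[0, -0.209, 0], [-0.023, 0.04, 0.056], -1], [[0, -0.209, 0], [-0.023, 0.04, 0.056], -1]])

```text
time: 2.55
tcp_pos: [0.468, 0.3247, 0.1379]
orientation: [-1.566, 0.15, -0.142]
ft_force: [-0.3, 0.4, 0.4]
gripper_width: 0.999
```

```bash
python3 plan.py 0.4698 0.324 0.075 -0.19 4; python3 - <<'E'
from h import *
im=r.read_camera("scene")[:,:,::-1]; cv2.imwrite("pics/s2.png",cv2.resize(im[180:350,200:380],None,fx=4,fy=4,interpolation=2)[:600])
im=r.read_camera("top")[:,:,::-1]; cv2.imwrite("pics/t2.png",cv2.resize(im[150:300,120:310],None,fx=4,fy=4,interpolation=2)[:600])
E
```

```text
t 2.55 pos [0.468  0.3247 0.1379] yaw -0.1861 tilt 0.0053 w 0.999 F [-0.31  0.4   0.4 ]
dist 0.0629 rv [ 0.0008  0.0039 -0.0053] d [ 0.0022  0.0629 -0.0003]
[0.0, 0.001, -0.001] [0.001, 0.016, -0.0]
[0.0, 0.002, -0.003] [0.001, 0.031, -0.0]
[0.001, 0.003, -0.004] [0.002, 0.047, -0.0]
[0.001, 0.004, -0.005] [0.002, 0.063, -0.0]
```

View pics/s2.png

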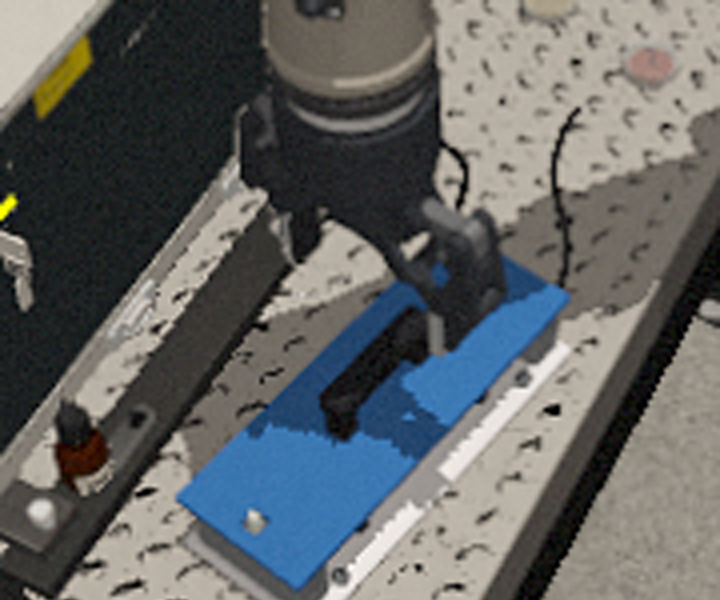

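View pics/t2.png

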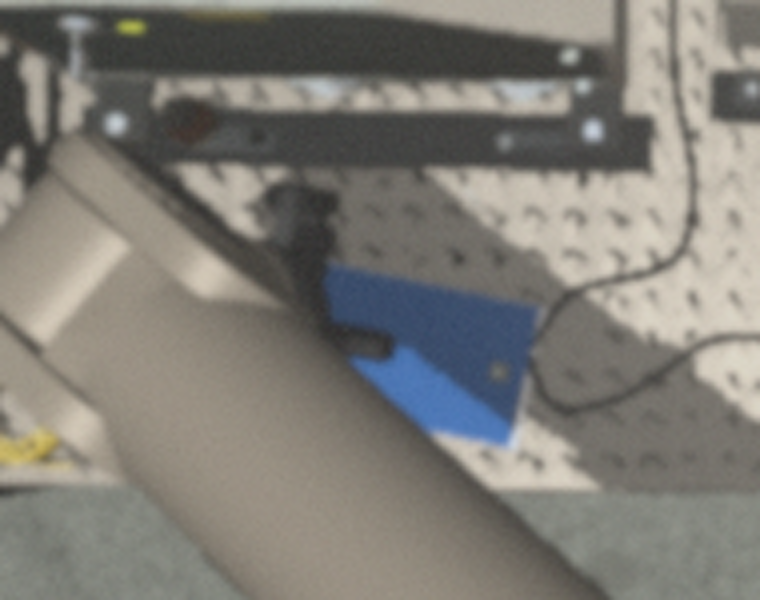

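jog_arm(steps=[[[0, 0, 0], [0.001, 0.016, 0], -1], [[0, 0, -0.003], [0.001, 0.032, 0], -1], [[0, 0.004, -0.005], [0.002, 0.048, 0], -1], [[0, 0.004, -0.005], [0.002, 0.062, 0], -1], [[0, 0.004, -0.005], [0.002, 0.062, 0], -1]])

```text
time: 3.15
tcp_pos: [0.4722, 0.3198, 0.0767]
orientation: [-1.569, 0.153, -0.157]
ft_force: [-0.3, -0.1, -0.1]
gripper_width: 1.001
```

```bash
python3 plan.py 0.4698 0.324 0.075 -0.19 1
```

```text
t 3.15 pos [0.4722 0.3198 0.0767] yaw -0.1971 tilt 0.0048 w 1.001 F [-0.31 -0.07 -0.15]
dist 0.0052 rv [ 0.0037 -0.0071  0.0031] d [-0.0032  0.0016  0.0037]
[0.004, -0.007, 0.003] [-0.003, 0.002, 0.004]
```

jog_arm(steps=[[[0, 0, 0], [0, 0, 0], -1], [[0, 0, 0], [0, 0, 0], -1]])

```text
time: 3.35
tcp_pos: [0.4734, 0.3226, 0.0794]
orientation: [-1.565, 0.148, -0.159]
ft_force: [0.7, 0.9, -0.2]
gripper_width: 1.001
```

```bash
python3 plan.py 0.4698 0.324 0.075 -0.19 1
```

```text
t 3.35 pos [0.4734 0.3226 0.0794] yaw -0.1954 tilt 0.0066 w 1.001 F [ 0.66  0.88 -0.2 ]
dist 0.0058 rv [-0.0014 -0.0054  0.0065] d [-0.0038  0.0044  0.0007]
[-0.001, -0.005, 0.006] [-0.004, 0.004, 0.001]
```

jog_arm(steps=[[[0, -0.005, 0.006], [-0.003, 0.003, 0.001], -1], [[0, -0.005, 0.006], [-0.003, 0.003, 0.001], -1], [[0, -0.005, 0.006], [-0.003, 0.003, 0.001], -1]])

```text
time: 3.65
tcp_pos: [0.4699, 0.324, 0.0754]
orientation: [-1.565, 0.15, -0.148]
ft_force: [0.4, 0.0, -0.5]
gripper_width: 0.999
```

```bash
python3 plan.py 0.4698 0.324 0.075 -0.19 1
```

```text
t 3.65 pos [0.4699 0.324  0.0754] yaw -0.1896 tilt 0.0009 w 0.999 F [ 0.43  0.01 -0.46]
dist 0.0005 rv [-0.0002  0.0004 -0.0009] d [-0.0001  0.0004 -0.    ]
[-0.0, 0.0, -0.001] [-0.0, 0.0, -0.0]
```

jog_arm(steps=[[[0, 0, 0], [0, 0, 0], 1], [[0, 0, 0], [0, 0, 0], 1], [[0, 0, 0], [0, 0, 0], 1], [[0, 0, 0], [0, 0, 0], 1], [[0, 0, 0], [0, 0, 0], 1]], force=40)

```text
time: 4.15
tcp_pos: [0.4702, 0.3238, 0.0755]
orientation: [-1.565, 0.15, -0.149]
ft_force: [1.3, 1.7, -2.0]
gripper_width: 0.203
```

jog_arm(steps=[[[0, 0, 0], [0, 0, 0], 1], [[0, 0, 0], [0, 0, 0], 1], [[0, 0, 0], [0, 0, 0], 1]])

```text
time: 4.45
tcp_pos: [0.4701, 0.3238, 0.0754]
orientation: [-1.565, 0.15, -0.149]
ft_force: [-0.1, -0.2, 1.0]
gripper_width: 0.202
```

```bash
python3 plan.py 0.4698 0.324 0.075 -0.19 1; python3 - <<'E'
from h import *
im=r.read_camera("scene")[:,:,::-1]; cv2.imwrite("pics/s3.png",cv2.resize(im[180:350,200:380],None,fx=4,fy=4,interpolation=2)[:600])
E
```

```text
t 4.45 pos [0.4701 0.3238 0.0754] yaw -0.19 tilt 0.0006 w 0.202 F [-0.06 -0.23  1.03]
dist 0.0005 rv [-0.0002  0.     -0.0006] d [-0.0004  0.0004  0.0001]
[-0.0, 0.0, -0.001] [-0.0, 0.0, 0.0]
```

View pics/s3.png

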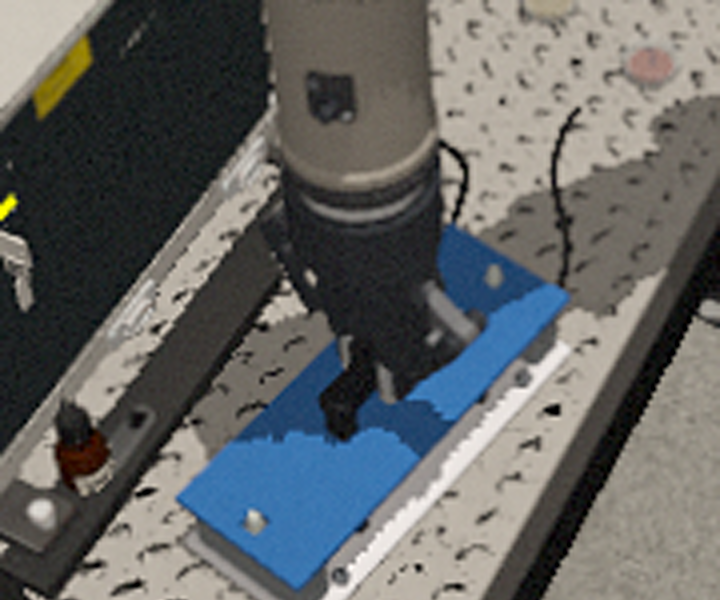

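jog_arm(steps=[[[0, 0, 0], [0, -0.012, 0], 1], [[0, 0, 0], [0, -0.024, 0], 1], [[0, 0, 0], [0, -0.036, 0], 1], [[0, 0, 0], [0, -0.052, 0], 1], [[0, 0, 0], [0, -0.07, 0], 1]])

```text
time: 5.0
tcp_pos: [0.4697, 0.3236, 0.1464]
orientation: [-1.566, 0.15, -0.148]
ft_force: [-0.0, -0.1, -2.5]
gripper_width: 0.203
```

```bash
python3 plan.py 0.48 0.13 0.16 -0.12 5; python3 - <<'E'
from h import *
im=r.read_camera("scene")[:,:,::-1]; cv2.imwrite("pics/s4.png",cv2.resize(im[180:350,200:380],None,fx=4,fy=4,interpolation=2)[:600])
E
```

```text
t 5.0 pos [0.4697 0.3236 0.1464] yaw -0.1897 tilt 0.0014 w 0.203 F [-0.03 -0.12 -2.5 ]
dist 0.1943 rv [ 0.0004 -0.0697 -0.0014] d [ 0.0467 -0.0136 -0.1881]
[0.0, -0.014, -0.0] [0.009, -0.003, -0.038]
[0.0, -0.028, -0.001] [0.019, -0.005, -0.075]
[0.0, -0.042, -0.001] [0.028, -0.008, -0.113]
[0.0, -0.056, -0.001] [0.037, -0.011, -0.151]
[0.0, -0.07, -0.001] [0.047, -0.014, -0.188]
```

View pics/s4.png

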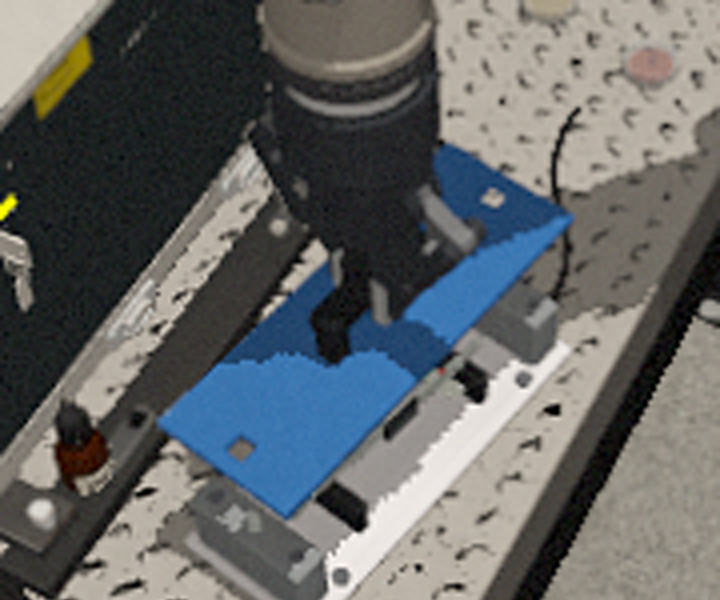

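jog_arm(steps=[[[0, -0.014, 0], [0.009, -0.003, -0.035], 1], [[0, -0.03, 0], [0.019, -0.006, -0.073], 1], [[0, -0.05, 0], [0.028, -0.01, -0.111], 1], [[0, -0.07, 0], [0.037, -0.014, -0.149], 1], [[0, -0.09, 0], [0.046, -0.014, -0.187], 1]])

```text
time: 5.55
tcp_pos: [0.4801, 0.1303, 0.1602]
orientation: [-1.569, 0.077, -0.078]
ft_force: [1.4, 0.6, -2.8]
gripper_width: 0.203
```

```bash
python3 plan.py 0.48 -0.08 0.15 0 5
```

```text
t 5.55 pos [0.4801 0.1303 0.1602] yaw -0.0987 tilt 0.0011 w 0.203 F [ 1.41  0.59 -2.79]
dist 0.2105 rv [-0.0004 -0.0987  0.001 ] d [ 0.0206  0.0101 -0.2093]
[-0.0, -0.02, 0.0] [0.004, 0.002, -0.042]
[-0.0, -0.039, 0.0] [0.008, 0.004, -0.084]
[-0.0, -0.059, 0.001] [0.012, 0.006, -0.126]
[-0.0, -0.079, 0.001] [0.016, 0.008, -0.167]
[-0.0, -0.099, 0.001] [0.021, 0.01, -0.209]
```

jog_arm(steps=[[[0, -0.02, 0], [0.004, 0.001, -0.042], 1], [[0, -0.04, 0], [0.008, 0.002, -0.084], 1], [[0, -0.06, 0], [0.012, 0.004, -0.126], 1], [[0, -0.08, 0], [0.016, 0.006, -0.167], 1], [[0, -0.1, 0], [0.02, 0.008, -0.207], 1]])

```text
time: 6.05
tcp_pos: [0.4789, -0.0782, 0.1517]
orientation: [-1.571, -0.001, 0.001]
ft_force: [0.9, 0.1, -1.6]
gripper_width: 0.202
```

```bash
python3 plan.py 0.4637 -0.244 0.12 0.066 5
```

```text
t 6.05 pos [ 0.4789 -0.0782  0.1517] yaw 0.0009 tilt 0.0005 w 0.202 F [ 0.86  0.06 -1.63]
dist 0.1695 rv [ 0.0004 -0.0651 -0.0001] d [-0.0153  0.0318 -0.1658]
[0.0, -0.013, -0.0] [-0.003, 0.006, -0.033]
[0.0, -0.026, -0.0] [-0.006, 0.013, -0.066]
[0.0, -0.039, -0.0] [-0.009, 0.019, -0.099]
[0.0, -0.052, -0.0] [-0.012, 0.025, -0.133]
[0.0, -0.065, -0.0] [-0.015, 0.032, -0.166]
```

jog_arm(steps=[[[0, -0.013, 0], [-0.003, 0.004, -0.036], 1], [[0, -0.026, 0], [-0.006, 0.01, -0.074], 1], [[0, -0.04, 0], [-0.01, 0.018, -0.112], 1], [[0, -0.055, 0], [-0.013, 0.025, -0.146], 1], [[0, -0.065, 0], [-0.015, 0.032, -0.166], 1]])

```text
time: 6.55
tcp_pos: [0.4631, -0.2467, 0.1192]
orientation: [-1.572, -0.047, 0.049]
ft_force: [0.6, 0.3, -2.1]
gripper_width: 0.204
```

jog_arm(steps=[[[0, 0, 0], [0, 0, 0], 1], [[0, 0, 0], [0, 0, 0], 1]])

```text
time: 6.75
tcp_pos: [0.464, -0.242, 0.1192]
orientation: [-1.569, -0.05, 0.051]
ft_force: [0.0, 1.4, -3.0]
gripper_width: 0.203
```

```bash
python3 plan.py 0.4637 -0.244 0.034 0.066 5; python3 - <<'E'
from h import *
im=r.read_camera("scene")[:,:,::-1]; cv2.imwrite("pics/s5.png",cv2.resize(im[80:230,300:480],None,fx=4,fy=4,interpolation=2)[:600])
E
```

```text
t 6.75 pos [ 0.464  -0.242   0.1192] yaw 0.0642 tilt 0.0017 w 0.203 F [ 0.03  1.37 -3.02]
dist 0.0853 rv [-0.0014 -0.0018 -0.0009] d [-0.0004  0.0852 -0.0021]
[-0.0, -0.0, -0.0] [-0.0, 0.017, -0.0]
[-0.001, -0.001, -0.0] [-0.0, 0.034, -0.001]
[-0.001, -0.001, -0.001] [-0.0, 0.051, -0.001]
[-0.001, -0.001, -0.001] [-0.0, 0.068, -0.002]
[-0.001, -0.002, -0.001] [-0.0, 0.085, -0.002]
```

View pics/s5.png

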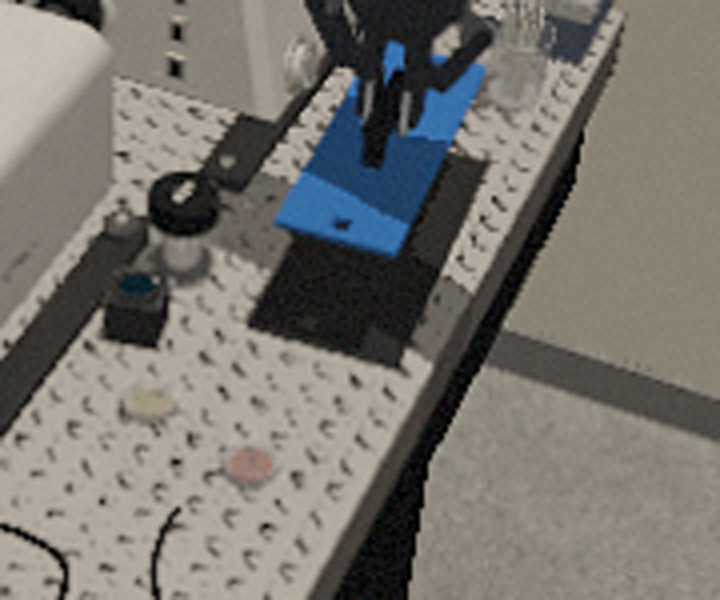

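jog_arm(steps=[[[0, 0, 0], [0, 0.017, 0], 1], [[0, 0, 0], [0, 0.037, -0.001], 1], [[0, 0, 0], [0, 0.057, -0.001], 1], [[0, 0, 0], [0, 0.072, -0.002], 1], [[0, 0, 0], [0, 0.082, -0.002], 1]])

```text
time: 7.3
tcp_pos: [0.4645, -0.2424, 0.0367]
orientation: [-1.569, -0.053, 0.054]
ft_force: [-0.5, 0.7, -2.4]
gripper_width: 0.2
```

jog_arm(steps=[[[0, 0, 0], [0, 0.001, 0], 1], [[0, 0, 0], [0, 0.002, 0], 1], [[0, 0, 0], [0, 0.004, 0], 1]])

```text
time: 7.6
tcp_pos: [0.4654, -0.2445, 0.0343]
orientation: [-1.571, -0.053, 0.051]
ft_force: [-0.6, 0.8, -1.5]
gripper_width: 0.203
```

jog_arm(steps=[[[0, 0, 0], [0, 0.0015, 0], 1], [[0, 0, 0], [0, 0.003, 0], 1], [[0, 0, 0], [0, 0.003, 0], 1]])

```text
time: 7.9
tcp_pos: [0.4644, -0.2446, 0.0304]
orientation: [-1.57, -0.051, 0.051]
ft_force: [0.2, 1.0, -1.9]
gripper_width: 0.201
```

```bash
python3 plan.py 0.4637 -0.244 0.031 0.066 1
```

```text
t 7.9 pos [ 0.4644 -0.2446  0.0304] yaw 0.0649 tilt 0.0004 w 0.201 F [ 0.18  1.02 -1.85]
dist 0.0011 rv [ 0.0001 -0.0011 -0.0004] d [-0.0006 -0.0006  0.0007]
[0.0, -0.001, -0.0] [-0.001, -0.001, 0.001]
```

jog_arm(steps=[[[0, 0, 0], [0, 0.001, 0], 1], [[0, 0, 0], [0, 0.002, 0], 1], [[0, 0, 0], [0, 0.002, 0], 1]])

```text
time: 8.2
tcp_pos: [0.4644, -0.2447, 0.0303]
orientation: [-1.571, -0.05, 0.052]
ft_force: [-4.5, 1.2, 10.6]
gripper_width: 0.203
```

Contact (10.6 N). Open partially.

jog_arm(steps=[[[0, 0, 0], [0, -0.001, 0], -0.2], [[0, 0, 0], [0, -0.001, 0], -0.2], [[0, 0, 0], [0, -0.001, 0], -0.2], [[0, 0, 0], [0, -0.001, 0], -0.2]])

```text
time: 8.6
tcp_pos: [0.4641, -0.2445, 0.029]
orientation: [-1.57, -0.05, 0.052]
ft_force: [-0.8, 0.1, -0.0]
gripper_width: 0.601
```

jog_arm(steps=[[[0, 0, 0], [0, -0.01, 0], -0.2], [[0, 0, 0], [0, -0.03, 0], -0.2], [[0, 0, 0], [0, -0.06, 0], -0.2], [[0, 0, 0], [0, -0.1, 0], -0.2], [[0, 0, 0], [0, -0.14, 0], -0.2]])

```text
time: 9.1
tcp_pos: [0.464, -0.2442, 0.1709]
orientation: [-1.57, -0.05, 0.052]
ft_force: [0.6, 0.2, 0.6]
gripper_width: 0.601
```

```bash
python3 plan.py 0.48 -0.05 0.2 0 5; python3 - <<'E'
from h import *
im=r.read_camera("scene")[:,:,::-1]; cv2.imwrite("pics/s6.png",im)
im=r.read_camera("top")[:,:,::-1]; cv2.imwrite("pics/t6.png",im)
E
```

```text
t 9.1 pos [ 0.464  -0.2442  0.1709] yaw 0.0655 tilt 0.0014 w 0.601 F [0.58 0.18 0.6 ]
dist 0.197 rv [-0.0007  0.0655 -0.0013] d [ 0.0287 -0.029   0.1927]
[-0.0, 0.013, -0.0] [0.006, -0.006, 0.039]
[-0.0, 0.026, -0.001] [0.011, -0.012, 0.077]
[-0.0, 0.039, -0.001] [0.017, -0.017, 0.116]
[-0.001, 0.052, -0.001] [0.023, -0.023, 0.154]
[-0.001, 0.066, -0.001] [0.029, -0.029, 0.193]
```

View pics/s6.png

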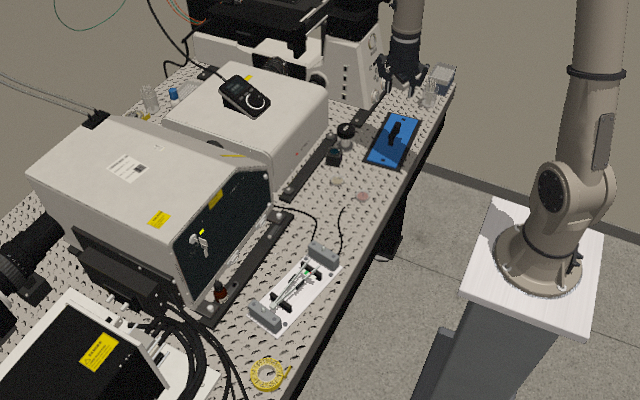

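View pics/t6.png

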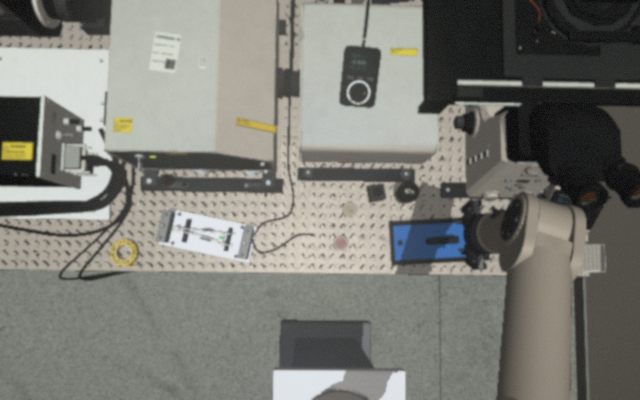

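Cover lies in the mat. Now the tweezers.

```bash
python3 - <<'E'
import cv2
t=cv2.imread("pics/t6.png"); s=cv2.imread("pics/s6.png")
def c(im,x0,y0,x1,y1,k,n): cv2.imwrite("pics/"+n,cv2.resize(im[y0:y1,x0:x1],None,fx=k,fy=k,interpolation=cv2.INTER_CUBIC))
c(t,155,203,261,267,7.5,"t_tw.png"); c(s,245,238,345,338,6,"s_tw.png")
c(t,380,210,500,270,6,"t_cov2.png"); 
E
```

```text
(no output)
```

View pics/t_tw.png

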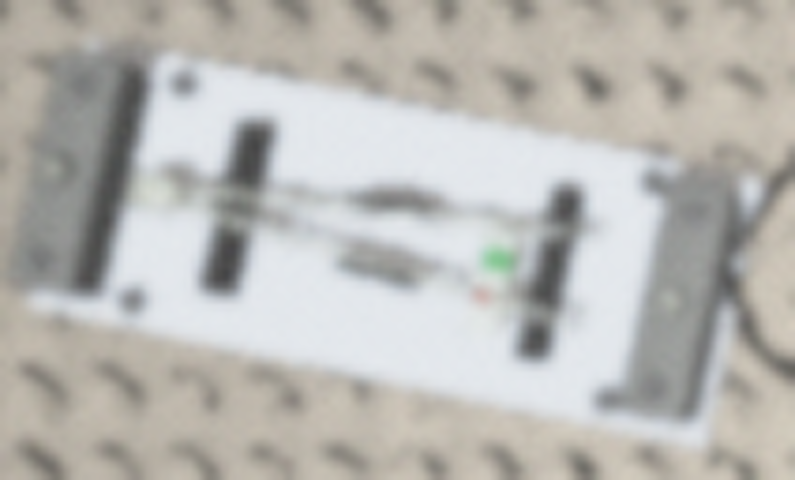

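View pics/s_tw.png

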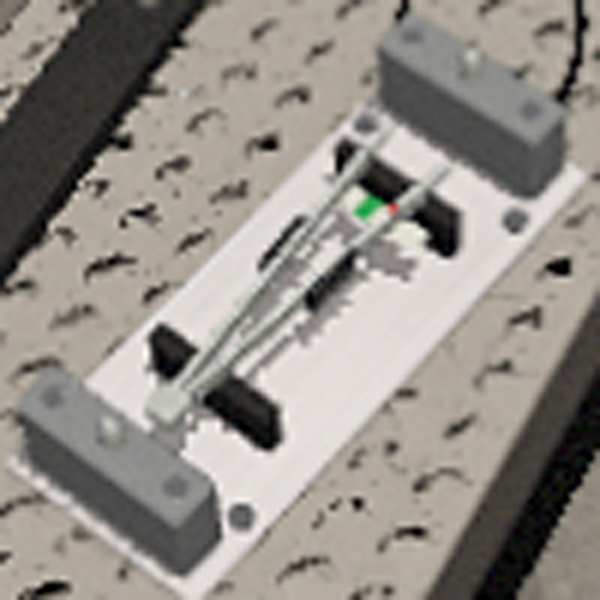

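View pics/t_cov2.png

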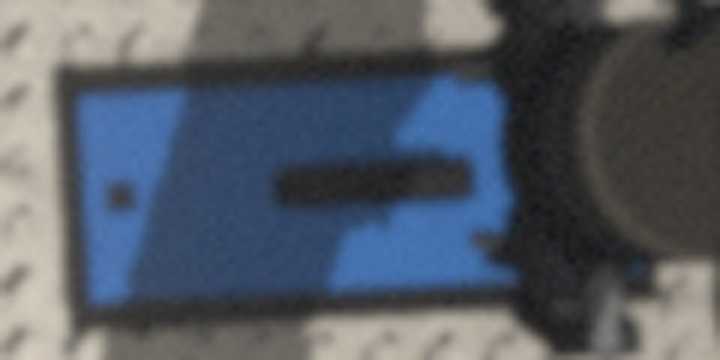

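```bash
python3 - <<'E'
from h import *
np.set_printoptions(precision=4,suppress=True)
T=lambda p:full(p,155,203,7.5); S=lambda p:full(p,245,238,6)
D={}
for n,a,b in [("pinL",(57,165),(112,428)),("pinR",(672,298),(473,60)),("padF",(400,198),(284,244)),("padN",(382,263),(331,282)),("tipF",(597,228),(392,128)),("tipN",(573,315),(446,172)),("heel",(157,188),(172,402)),("reddot",(483,296),(391,209))]:
    p,e=tri(T(a),S(b)); z=.04 if n[:3]!="pin" else .06
    q=onz("top",T(a),z)[:2];w=onz("scene",S(b),z)[:2]
    print(n,p,round(e,4),q,w); D[n]=(q+w)/2
u=-(D["pinL"]-D["pinR"]);L=np.linalg.norm(u);u/=L;v=np.array([-u[1],u[0]]);c=(D["pinL"]+D["pinR"])/2
print("stand",c,L,"u",u,"yaw n",np.arctan2(v[1],v[0]))
for k in D: d=D[k]-c; print(k,d@u,d@v)
# predicted grip from heel (-82..), etc
E
```

```text
pinL [0.4892 0.4205 0.0578] 0.0007 [0.4894 0.4201] [0.488  0.4214]
pinR [0.4504 0.2289 0.0585] 0.0002 [0.4505 0.2287] [0.4498 0.2298]
padF [0.4815 0.3182 0.0363] 0.0005 [0.4816 0.3176] [0.4799 0.3202]
padN [0.4603 0.3235 0.0337] 0.0019 [0.4609 0.3226] [0.4572 0.3266]
tipF [0.472  0.2555 0.0356] 0.0023 [0.4729 0.2553] [0.4693 0.2578]
tipN [0.445  0.2628 0.034 ] 0.001 [0.4453 0.2621] [0.4425 0.2663]
heel [0.4833 0.3941 0.0393] 0.0009 [0.4837 0.3941] [0.4826 0.3942]
reddot [0.4515 0.2905 0.042 ] 0.0013 [0.4509 0.2906] [0.4528 0.2896]
stand [0.4694 0.325 ] 0.19528351797619414 u [-0.1972 -0.9804] yaw n -0.19846545342724
pinL -0.09764175898809711 -6.729614250258094e-18
pinR 0.09764175898809706 -4.215249634979061e-18
padF 0.003759684941719499 0.0123160846731094
padN 0.0024046690394514095 -0.010054465275723588
tipF 0.06678049609365982 0.0151196486975392
tipN 0.06461844612936549 -0.013041634439875441
heel -0.07051440811466245 -0.00013891477842834757
reddot 0.03767455244396535 -0.010320387560287646
```

jog_arm(steps=[[[0, 0.013, 0], [0.006, -0.006, 0.042], -0.2], [[0, 0.03, 0], [0.012, -0.012, 0.086], -0.2], [[0, 0.05, 0], [0.018, -0.018, 0.13], -0.2], [[0, 0.07, 0], [0.024, -0.024, 0.175], -0.2], [[0, 0.09, 0], [0.03, -0.03, 0.22], -0.2]])

```text
time: 9.7
tcp_pos: [0.4796, -0.0213, 0.1996]
orientation: [-1.571, 0.021, -0.02]
ft_force: [0.3, 0.4, -0.1]
gripper_width: 0.598
```

```bash
python3 plan.py 0.485 0.19 0.17 -0.12 5
```

```text
t 9.7 pos [ 0.4796 -0.0213  0.1996] yaw -0.026 tilt 0.0007 w 0.598 F [ 0.33  0.41 -0.06]
dist 0.2134 rv [ 0.0003  0.094  -0.0007] d [-1.000e-04  2.950e-02  2.114e-01]
[0.0, 0.019, -0.0] [-0.0, 0.006, 0.042]
[0.0, 0.038, -0.0] [-0.0, 0.012, 0.085]
[0.0, 0.056, -0.0] [-0.0, 0.018, 0.127]
[0.0, 0.075, -0.001] [-0.0, 0.024, 0.169]
[0.0, 0.094, -0.001] [-0.0, 0.03, 0.211]
```

jog_arm(steps=[[[0, 0.019, 0], [0, 0.005, 0.042], -0.2], [[0, 0.038, 0], [0, 0.01, 0.085], -0.2], [[0, 0.056, 0], [0, 0.015, 0.127], -0.2], [[0, 0.075, 0], [0, 0.02, 0.169], -0.2], [[0, 0.094, 0], [0, 0.025, 0.211], -0.2]])

```text
time: 10.2
tcp_pos: [0.4849, 0.1894, 0.1741]
orientation: [-1.569, 0.095, -0.093]
ft_force: [0.1, -0.5, 0.2]
gripper_width: 0.598
```

```bash
python3 plan.py 0.4704 0.3223 0.13 -0.194 4
```

```text
t 10.2 pos [0.4849 0.1894 0.1741] yaw -0.1199 tilt 0.0008 w 0.598 F [ 0.11 -0.51  0.15]
dist 0.1408 rv [ 0.0003  0.0742 -0.0008] d [-0.0302  0.0441  0.1303]
[0.0, 0.019, -0.0] [-0.008, 0.011, 0.033]
[0.0, 0.037, -0.0] [-0.015, 0.022, 0.065]
[0.0, 0.056, -0.001] [-0.023, 0.033, 0.098]
[0.0, 0.074, -0.001] [-0.03, 0.044, 0.13]
```

jog_arm(steps=[[[0, 0.019, 0], [-0.008, 0.011, 0.033], -0.2], [[0, 0.037, 0], [-0.015, 0.022, 0.065], -0.2], [[0, 0.056, 0], [-0.023, 0.033, 0.098], -0.2], [[0, 0.074, 0], [-0.03, 0.044, 0.13], -0.2], [[0, 0.074, 0], [-0.03, 0.044, 0.13], -0.2]])

```text
time: 10.7
tcp_pos: [0.4667, 0.3263, 0.129]
orientation: [-1.563, 0.149, -0.14]
ft_force: [-1.0, 0.5, 1.1]
gripper_width: 0.602
```

```bash
python3 plan.py 0.4704 0.3223 0.06 -0.194 4; python3 - <<'E'
from h import *
im=r.read_camera("scene")[:,:,::-1]; cv2.imwrite("pics/s7.png",cv2.resize(im[180:350,220:360],None,fx=4,fy=4,interpolation=2)[:600])
E
```

```text
t 10.7 pos [0.4667 0.3263 0.129 ] yaw -0.1842 tilt 0.0066 w 0.602 F [-1.03  0.49  1.1 ]
dist 0.0692 rv [-0.0027  0.0098 -0.006 ] d [ 0.0048  0.069  -0.0035]
[-0.001, 0.002, -0.002] [0.001, 0.017, -0.001]
[-0.001, 0.005, -0.003] [0.002, 0.034, -0.002]
[-0.002, 0.007, -0.005] [0.004, 0.052, -0.003]
[-0.003, 0.01, -0.006] [0.005, 0.069, -0.003]
```

View pics/s7.png

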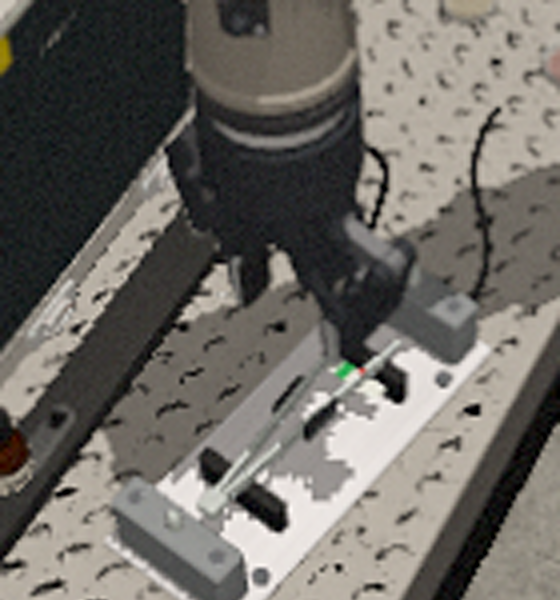

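jog_arm(steps=[[[0, 0, 0], [0, 0.015, 0], -0.2], [[0, 0, 0], [0, 0.035, 0], -0.2], [[0, 0, 0], [0, 0.055, 0], -0.2], [[0, 0, 0], [0, 0.055, 0], -0.2], [[0, 0, 0], [0, 0.055, 0], -0.2]])

```text
time: 11.25
tcp_pos: [0.4712, 0.3189, 0.0749]
orientation: [-1.567, 0.154, -0.152]
ft_force: [-0.8, 0.1, 1.5]
gripper_width: 0.599
```

```bash
python3 plan.py 0.4704 0.3223 0.07 -0.194 1
```

```text
t 11.25 pos [0.4712 0.3189 0.0749] yaw -0.1951 tilt 0.0019 w 0.599 F [-0.82  0.14  1.5 ]
dist 0.006 rv [ 0.0014 -0.0011 -0.0013] d [-0.0014  0.0049  0.0032]
[0.001, -0.001, -0.001] [-0.001, 0.005, 0.003]
```

jog_arm(steps=[[[0, 0, 0], [0, 0.01, 0], -0.2], [[0, 0, 0], [0, 0.01, 0], -0.2], [[0, 0, 0], [0, 0.01, 0], -0.2], [[0, 0, 0], [0, 0.01, 0], -0.2]])

```text
time: 11.65
tcp_pos: [0.4709, 0.3208, 0.0657]
orientation: [-1.565, 0.152, -0.151]
ft_force: [-0.6, -0.3, 0.4]
gripper_width: 0.599
```

```bash
python3 plan.py 0.4704 0.3223 0.028 -0.194 1
```

```text
t 11.65 pos [0.4709 0.3208 0.0657] yaw -0.1928 tilt 0.0007 w 0.599 F [-0.62 -0.25  0.39]
dist 0.0377 rv [-0.0006  0.0012 -0.0004] d [-0.0008  0.0377  0.0013]
[-0.001, 0.001, -0.0] [-0.001, 0.038, 0.001]
```

jog_arm(steps=[[[0, 0, 0], [-0.001, 0.01, 0.001], -0.2], [[0, 0, 0], [-0.001, 0.02, 0.001], -0.2], [[0, 0, 0], [-0.001, 0.03, 0.001], -0.2], [[0, 0, 0], [-0.001, 0.038, 0.001], -0.2], [[0, 0, 0], [-0.001, 0.038, 0.001], -0.2]])

```text
time: 12.15
tcp_pos: [0.4688, 0.3207, 0.0253]
orientation: [-1.568, 0.154, -0.148]
ft_force: [-0.6, -1.1, -0.3]
gripper_width: 0.597
```

jog_arm(steps=[[[0, 0, 0], [0, 0, 0], -0.2], [[0, 0, 0], [0, 0, 0], -0.2]])

```text
time: 12.35
tcp_pos: [0.4701, 0.3221, 0.0276]
orientation: [-1.565, 0.152, -0.151]
ft_force: [-0.1, -0.7, -0.0]
gripper_width: 0.604
```

```bash
python3 plan.py 0.4704 0.3220 0.028 -0.194 1; python3 - <<'E'
from h import *
im=r.read_camera("scene")[:,:,::-1]; cv2.imwrite("pics/s8.png",cv2.resize(im[200:350,220:360],None,fx=4,fy=4,interpolation=2)[:600])
im=r.read_camera("top")[:,:,::-1]; cv2.imwrite("pics/t8.png",cv2.resize(im[180:290,150:290],None,fx=5,fy=5,interpolation=2)[:600])
E
```

```text
t 12.35 pos [0.4701 0.3221 0.0276] yaw -0.1929 tilt 0.0009 w 0.604 F [-0.05 -0.69 -0.02]
dist 0.0005 rv [-0.0007  0.0011 -0.0005] d [ 0.0003 -0.0004 -0.    ]
[-0.001, 0.001, -0.001] [0.0, -0.0, -0.0]
```

View pics/s8.png

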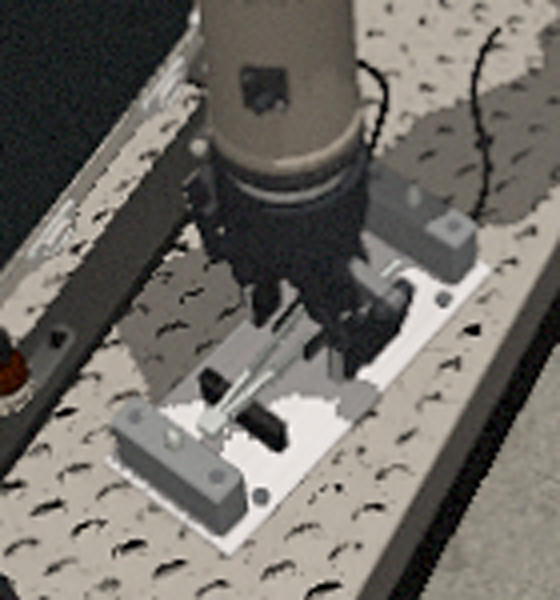

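View pics/t8.png

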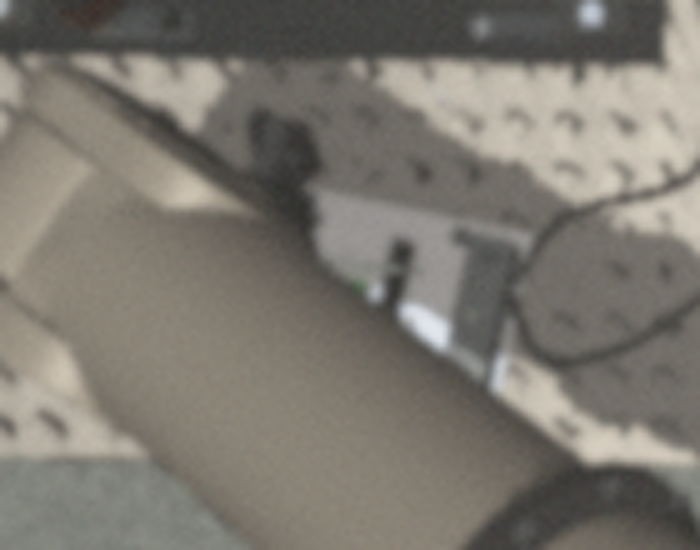

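jog_arm(steps=[[[0, 0, 0], [0, 0, 0], 0.2], [[0, 0, 0], [0, 0, 0], 0.3], [[0, 0, 0], [0, 0, 0], 0.35], [[0, 0, 0], [0, 0, 0], 0.4], [[0, 0, 0], [0, 0, 0], 0.42]], force=20)

```text
time: 12.95
tcp_pos: [0.47, 0.3218, 0.0275]
orientation: [-1.565, 0.152, -0.151]
ft_force: [-0.5, -0.3, 1.5]
gripper_width: 0.292
```

jog_arm(steps=[[[0, 0, 0], [0, 0, 0], 0.44], [[0, 0, 0], [0, 0, 0], 0.46], [[0, 0, 0], [0, 0, 0], 0.48], [[0, 0, 0], [0, 0, 0], 0.48], [[0, 0, 0], [0, 0, 0], 0.48]])

```text
time: 13.45
tcp_pos: [0.4701, 0.3218, 0.0276]
orientation: [-1.565, 0.152, -0.151]
ft_force: [-0.5, -0.7, 5.8]
gripper_width: 0.266
```

```bash
python3 plan.py 0.4704 0.3220 0.028 -0.194 1; python3 - <<'E'
from h import *
im=r.read_camera("scene")[:,:,::-1]; cv2.imwrite("pics/s9.png",cv2.resize(im[240:330,240:350],None,fx=6.5,fy=6.5,interpolation=2)[:600])
E
```

```text
t 13.45 pos [0.4701 0.3218 0.0276] yaw -0.193 tilt 0.0006 w 0.266 F [-0.45 -0.7   5.83]
dist 0.0006 rv [-0.0001  0.001  -0.0006] d [ 0.0003 -0.0004  0.0003]
[-0.0, 0.001, -0.001] [0.0, -0.0, 0.0]
```

View pics/s9.png

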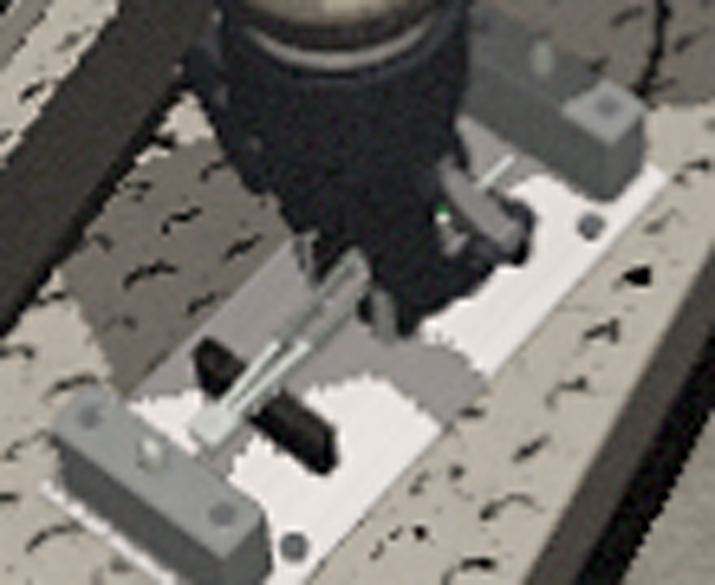

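jog_arm(steps=[[[0, 0, 0], [0, -0.005, 0], 0.48], [[0, 0, 0], [0, -0.015, 0], 0.48], [[0, 0, 0], [0, -0.025, 0], 0.48], [[0, 0, 0], [0, -0.035, 0], 0.48], [[0, 0, 0], [0, -0.05, 0], 0.48]])

```text
time: 14.0
tcp_pos: [0.4696, 0.3215, 0.0779]
orientation: [-1.566, 0.153, -0.15]
ft_force: [0.3, 0.4, -1.0]
gripper_width: 0.261
```

jog_arm(steps=[[[0, 0, 0], [0, -0.015, 0], 0.48], [[0, 0, 0], [0, -0.03, 0], 0.48], [[0, 0, 0], [0, -0.045, 0], 0.48], [[0, 0, 0], [0, -0.045, 0], 0.48], [[0, 0, 0], [0, -0.045, 0], 0.48]])

```text
time: 14.5
tcp_pos: [0.4701, 0.3218, 0.1227]
orientation: [-1.565, 0.152, -0.151]
ft_force: [0.3, -0.3, -1.5]
gripper_width: 0.262
```

```bash
python3 plan.py 0.47 0.16 0.25 -0.194 1; python3 - <<'E'
from h import *
im=r.read_camera("scene")[:,:,::-1]; cv2.imwrite("pics/s10.png",cv2.resize(im[200:330,220:360],None,fx=4.6,fy=4.6,interpolation=2)[:600])
E
```

```text
t 14.5 pos [0.4701 0.3218 0.1227] yaw -0.193 tilt 0.0005 w 0.262 F [ 0.26 -0.31 -1.49]
dist 0.2059 rv [-0.0003  0.001  -0.0003] d [ 0.0309 -0.1274 -0.1588]
[-0.0, 0.001, -0.0] [0.031, -0.127, -0.159]
```

View pics/s10.png

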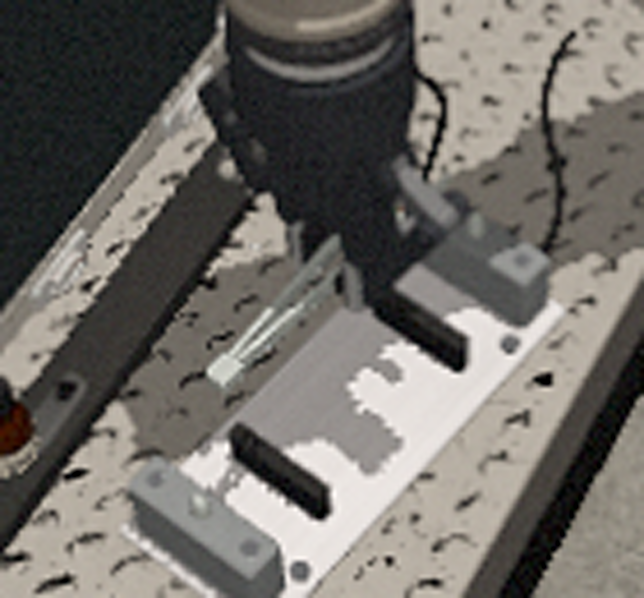

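```bash
python3 plan.py 0.45 0.22 0.17 0.4 5; python3 -c "
from bench import r
print(r.sense()['joint_positions'])"
```

```text
t 14.55 pos [0.4697 0.3213 0.1219] yaw -0.1931 tilt 0.0017 w 0.262 F [-0.73 -1.41 -0.82]
dist 0.1139 rv [ 4.000e-04 -5.931e-01 -1.600e-03] d [ 0.     -0.048  -0.1033]
[0.0, -0.119, -0.0] [0.0, -0.01, -0.021]
[0.0, -0.237, -0.001] [0.0, -0.019, -0.041]
[0.0, -0.356, -0.001] [0.0, -0.029, -0.062]
[0.0, -0.474, -0.001] [0.0, -0.038, -0.083]
[0.0, -0.593, -0.002] [0.0, -0.048, -0.103]
[-0.15539373  0.53545334 -0.67661557  1.61025208  0.36098362  1.12610889
 -1.11444211]
```

jog_arm(steps=[[[0, -0.1, 0], [0, -0.01, -0.015], 0.48], [[0, -0.22, 0], [0, -0.02, -0.035], 0.48], [[0, -0.34, 0], [0, -0.03, -0.06], 0.48], [[0, -0.46, 0], [0, -0.04, -0.082], 0.48], [[0, -0.58, 0], [0, -0.048, -0.103], 0.48]])

```text
time: 15.05
tcp_pos: [0.4495, 0.2192, 0.1697]
orientation: [-1.549, -0.305, 0.31]
ft_force: [0.3, 0.7, 0.7]
gripper_width: 0.259
```

```bash
python3 plan.py 0.41 0.11 0.16 1.0 5
```

```text
t 15.05 pos [0.4495 0.2192 0.1697] yaw 0.3919 tilt 0.0029 w 0.259 F [0.34 0.72 0.66]
dist 0.1166 rv [-0.0011 -0.6081 -0.0027] d [-0.0782  0.0099 -0.0858]
[-0.0, -0.122, -0.001] [-0.016, 0.002, -0.017]
[-0.0, -0.243, -0.001] [-0.031, 0.004, -0.034]
[-0.001, -0.365, -0.002] [-0.047, 0.006, -0.052]
[-0.001, -0.486, -0.002] [-0.063, 0.008, -0.069]
[-0.001, -0.608, -0.003] [-0.078, 0.01, -0.086]
```

jog_arm(steps=[[[0, -0.12, 0], [-0.016, 0.002, -0.017], 0.48], [[0, -0.24, 0], [-0.031, 0.004, -0.034], 0.48], [[0, -0.36, 0], [-0.047, 0.006, -0.052], 0.48], [[0, -0.48, 0], [-0.063, 0.008, -0.069], 0.48], [[0, -0.6, 0], [-0.078, 0.01, -0.086], 0.48]])

```text
time: 15.55
tcp_pos: [0.4092, 0.1103, 0.1593]
orientation: [-1.428, -0.771, 0.776]
ft_force: [0.1, -0.3, -0.7]
gripper_width: 0.259
```

```bash
python3 plan.py 0.39 -0.003 0.13 1.571 5
```

```text
t 15.55 pos [0.4092 0.1103 0.1593] yaw 0.9921 tilt 0.0032 w 0.259 F [ 0.1  -0.27 -0.67]
dist 0.1186 rv [-0.003  -0.5789 -0.0013] d [-0.1053  0.0294 -0.046 ]
[-0.001, -0.116, -0.0] [-0.021, 0.006, -0.009]
[-0.001, -0.232, -0.001] [-0.042, 0.012, -0.018]
[-0.002, -0.347, -0.001] [-0.063, 0.018, -0.028]
[-0.002, -0.463, -0.001] [-0.084, 0.024, -0.037]
[-0.003, -0.579, -0.001] [-0.105, 0.029, -0.046]
```

jog_arm(steps=[[[0, -0.116, 0], [-0.021, 0.006, -0.009], 0.48], [[0, -0.23, 0], [-0.042, 0.012, -0.018], 0.48], [[0, -0.35, 0], [-0.063, 0.018, -0.028], 0.48], [[0, -0.46, 0], [-0.084, 0.024, -0.037], 0.48], [[0, -0.58, 0], [-0.105, 0.03, -0.046], 0.48]])

```text
time: 16.05
tcp_pos: [0.3899, -0.0025, 0.1294]
orientation: [-1.207, -1.208, 1.211]
ft_force: [0.5, -0.3, -0.5]
gripper_width: 0.258
```

jog_arm(steps=[[[0, 0, 0], [0, 0, 0], 0.5], [[0, 0, 0], [0, 0, 0], 0.52], [[0, 0, 0], [0, 0, 0], 0.54], [[0, 0, 0], [0, 0, 0], 0.54], [[0, 0, 0], [0, 0, 0], 0.54]])

```text
time: 16.55
tcp_pos: [0.3912, -0.0005, 0.1305]
orientation: [-1.21, -1.207, 1.208]
ft_force: [0.7, -0.3, -0.9]
gripper_width: 0.231
```

```bash
python3 plan.py 0.39 -0.003 0.13 1.571 1; python3 - <<'E'
from h import *
im=r.read_camera("scene")[:,:,::-1]; cv2.imwrite("pics/s11.png",im); print(proj("scene",[0.455,0,.13]),proj("top",[0.455,0,.13]))
cv2.imwrite("pics/s11c.png",cv2.resize(im[130:230,300:420],None,fx=6,fy=6,interpolation=2)[:600])
im=r.read_camera("top")[:,:,::-1]; cv2.imwrite("pics/t11.png",im)
cv2.imwrite("pics/t11c.png",cv2.resize(im[190:270,290:390],None,fx=7,fy=7,interpolation=2)[:600])
E
```

```text
t 16.55 pos [ 0.3912 -0.0005  0.1305] yaw 1.5687 tilt 0.0005 w 0.231 F [ 0.7  -0.35 -0.87]
dist 0.0028 rv [-0.0005 -0.0023  0.0003] d [-0.0025  0.0005  0.0012]
[-0.0, -0.002, 0.0] [-0.003, 0.0, 0.001]
[[364.86115082 159.89002782]] [[344.64440234 240.62003867]]
```

View pics/s11c.png

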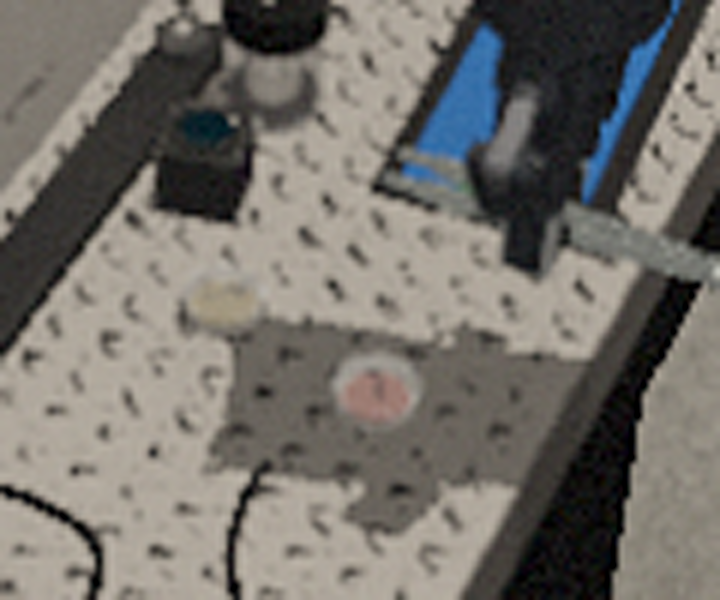

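View pics/t11c.png

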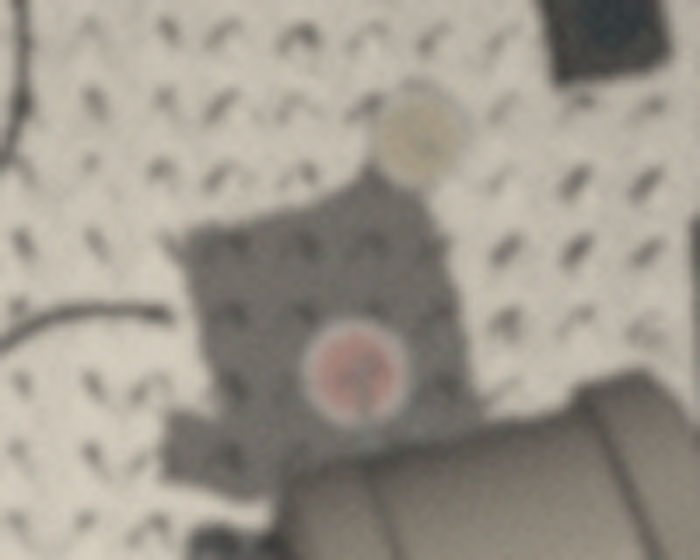

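```bash
python3 - <<'E'
import cv2
t=cv2.imread("pics/t11.png"); s=cv2.imread("pics/s11.png")
cv2.imwrite("pics/s11d.png",cv2.resize(s[145:182,355:405],None,fx=15,fy=15,interpolation=2))
cv2.imwrite("pics/t11d.png",cv2.resize(t[228:258,325:370],None,fx=16,fy=16,interpolation=2))
E
```

```text
(no output)
```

View pics/s11d.png

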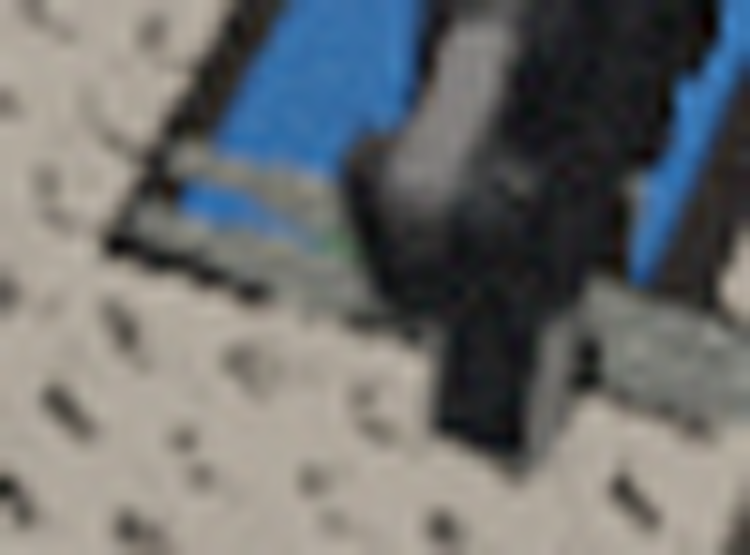

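View pics/t11d.png

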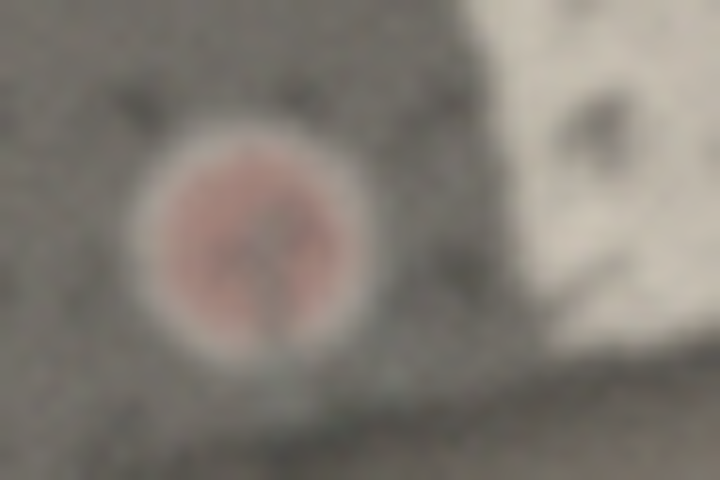

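```bash
python3 - <<'E'
from h import *
np.set_printoptions(precision=4,suppress=True)
S=lambda p:full(p,355,145,15)
z=.1385
a=onz("scene",S((128,218)),z);b=onz("scene",S((182,155)),z); print(a,b,a-b)
# expected for squeeze q : tool pos (.3912,-.0005), heading +x
for q in(.05,.08,.114):
    off=.075*q/2  # pads mid shift
    y1=-.0005+.012-off; y2=y1-(.026-.14*q); x=.3912+.065
    print(q,full((0,0),0,0,1)*0+proj("scene",[[x,y1,z],[x,y2,z]])[0].round(1),((proj("scene",[[x,y1,z],[x,y2,z]])+.5-[355,145])*15).round(0).tolist())
E
```

```text
[0.4567 0.0079 0.1385] [ 0.4549 -0.0095  0.1385] [0.0018 0.0174 0.    ]
0.05 [363.  159.6] [[127.0, 226.0], [175.0, 154.0]]
0.08 [363.2 159.3] [[130.0, 222.0], [167.0, 165.0]]
0.114 [363.4 159. ] [[133.0, 217.0], [158.0, 179.0]]
```

jog_arm(steps=[[[0, 0, 0], [0, 0, 0], 0.55], [[0, 0, 0], [0, 0, 0], 0.57], [[0, 0, 0], [0, 0, 0], 0.59], [[0, 0, 0], [0, 0, 0], 0.6], [[0, 0, 0], [0, 0, 0], 0.6]])

```text
time: 17.15
tcp_pos: [0.391, -0.0014, 0.1303]
orientation: [-1.21, -1.206, 1.207]
ft_force: [0.2, -0.6, -1.2]
gripper_width: 0.2
```

```bash
cat > look.py <<'E'
import sys
from h import *
n=sys.argv[1]; s=r.sense(); print(s["tcp_pos"],s["gripper_width"])
im=np.mean([r.read_camera("scene").astype(float) for _ in range(4)],0).astype(np.uint8)[:,:,::-1]
cv2.imwrite(f"pics/{n}.png",im)
cv2.imwrite(f"pics/{n}d.png",cv2.resize(im[145:182,355:405],None,fx=15,fy=15,interpolation=2))
E
python3 look.py s12
```

```text
[ 0.39096598 -0.00142668  0.13027964] 0.2001438104336687
```

View pics/s12d.png

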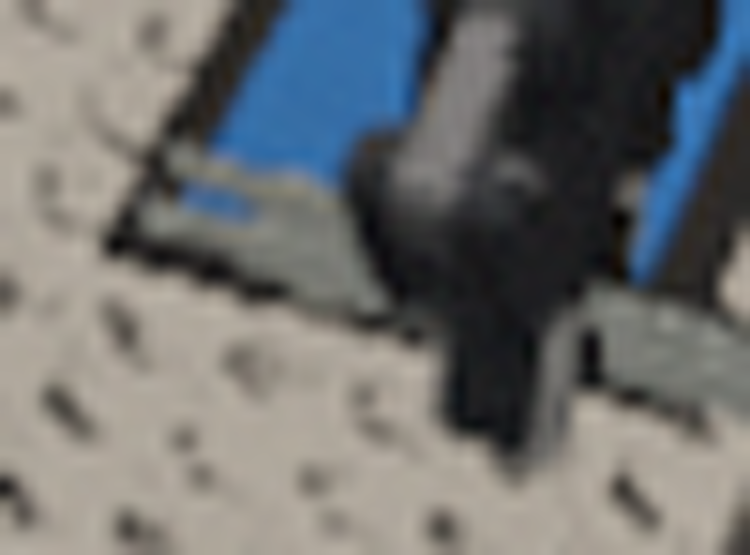

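```bash
python3 plan.py 0.405 0.075 0.27 2.2 5
```

```text
t 17.35 pos [ 0.3909 -0.0014  0.1303] yaw 1.567 tilt 0.001 w 0.2 F [ 0.8   0.49 -1.24]
dist 0.1599 rv [-9.00e-04 -6.33e-01  5.00e-04] d [ 0.0765 -0.1397 -0.0136]
[-0.0, -0.127, 0.0] [0.015, -0.028, -0.003]
[-0.0, -0.253, 0.0] [0.031, -0.056, -0.005]
[-0.001, -0.38, 0.0] [0.046, -0.084, -0.008]
[-0.001, -0.506, 0.0] [0.061, -0.112, -0.011]
[-0.001, -0.633, 0.0] [0.076, -0.14, -0.014]
```

jog_arm(steps=[[[0, -0.12, 0], [0.012, -0.025, -0.003], 0.6], [[0, -0.25, 0], [0.028, -0.053, -0.005], 0.6], [[0, -0.38, 0], [0.044, -0.082, -0.008], 0.6], [[0, -0.5, 0], [0.06, -0.111, -0.011], 0.6], [[0, -0.63, 0], [0.076, -0.14, -0.014], 0.6]])

```text
time: 17.85
tcp_pos: [0.4052, 0.0751, 0.2715]
orientation: [-0.841, -1.656, 1.658]
ft_force: [0.4, 0.3, -0.5]
gripper_width: 0.198
```

```bash
python3 plan.py 0.42 0.15 0.4 2.85 5; python3 -c "
from bench import r
print(r.sense()['joint_positions'])"
```

```text
t 17.85 pos [0.4052 0.0751 0.2715] yaw 2.2021 tilt 0.001 w 0.198 F [ 0.37  0.27 -0.51]
dist 0.1495 rv [-1.000e-03 -6.479e-01  1.000e-04] d [ 0.0517 -0.1286 -0.056 ]
[-0.0, -0.13, 0.0] [0.01, -0.026, -0.011]
[-0.0, -0.259, 0.0] [0.021, -0.051, -0.022]
[-0.001, -0.389, 0.0] [0.031, -0.077, -0.034]
[-0.001, -0.518, 0.0] [0.041, -0.103, -0.045]
[-0.001, -0.648, 0.0] [0.052, -0.129, -0.056]
[ 0.93863445  0.10924875 -1.23590824  1.7642101   0.10639854  1.34343119
  1.88249271]
```

jog_arm(steps=[[[0, -0.13, 0], [0.01, -0.026, -0.011], 0.6], [[0, -0.26, 0], [0.021, -0.051, -0.022], 0.6], [[0, -0.39, 0], [0.031, -0.077, -0.034], 0.6], [[0, -0.52, 0], [0.041, -0.103, -0.045], 0.6], [[0, -0.64, 0], [0.051, -0.128, -0.056], 0.6]])

```text
time: 18.35
tcp_pos: [0.421, 0.1491, 0.3994]
orientation: [-0.311, -2.059, 2.06]
ft_force: [-1.3, 0.2, -0.1]
gripper_width: 0.2
```

jog_arm(steps=[[[0, 0, 0], [0, 0, 0], 0.6], [[0, 0, 0], [0, 0, 0], 0.6]])

```text
time: 18.55
tcp_pos: [0.4209, 0.149, 0.3981]
orientation: [-0.314, -2.057, 2.057]
ft_force: [-0.1, 0.0, -1.4]
gripper_width: 0.199
```

```bash
python3 plan.py 0.42 0.15 0.4 2.85 1; python3 - <<'E'
from h import *
im=np.mean([r.read_camera("scene").astype(float) for _ in range(4)],0).astype(np.uint8)[:,:,::-1]
cv2.imwrite("pics/s13.png",im)
p=proj("scene",[0.42+.065*np.sin(2.85),.15-.065*np.cos(2.85),.408])[0];print(p)
E
```

```text
t 18.55 pos [0.4209 0.149  0.3981] yaw 2.8372 tilt 0.0012 w 0.199 F [-0.09  0.01 -1.37]
dist 0.0024 rv [-0.0002 -0.0128  0.0012] d [ 0.0012 -0.0019 -0.0007]
[-0.0, -0.013, 0.001] [0.001, -0.002, -0.001]
[332.49029204 119.48123   ]
```

View pics/s13.png

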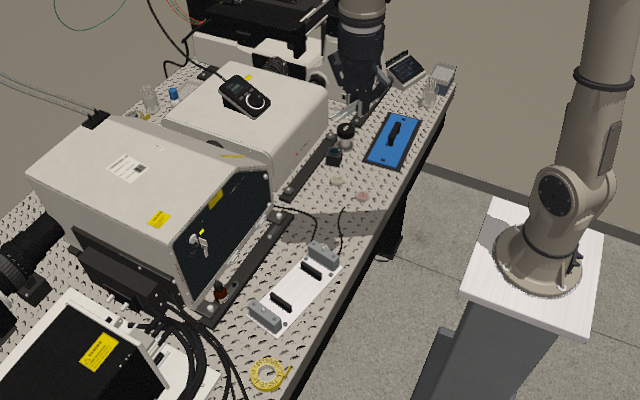

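```bash
python3 - <<'E'
import cv2
s=cv2.imread("pics/s13.png")
cv2.imwrite("pics/s13d.png",cv2.resize(s[90:130,315:368],None,fx=14,fy=14,interpolation=2))
E
```

```text
(no output)
```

View pics/s13d.png

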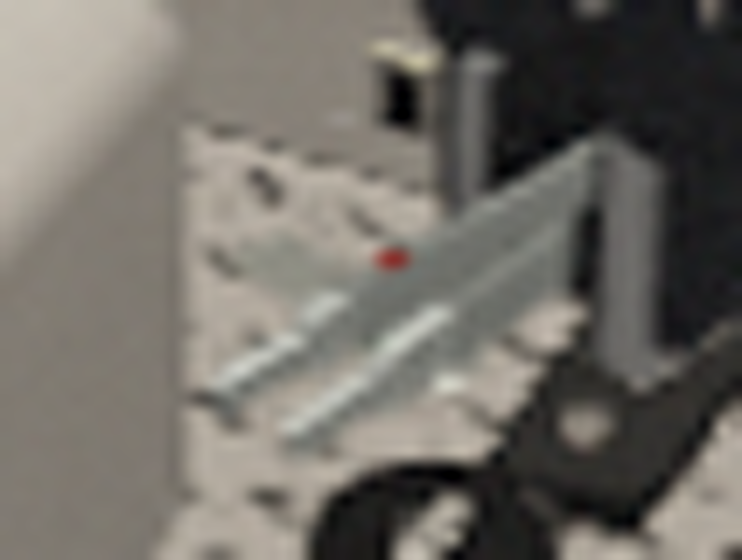

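```bash
python3 - <<'E'
from h import *
np.set_printoptions(precision=4,suppress=True)
S=lambda p:full(p,315,90,14)
z=.3981+.0074
th=2.8372; h=np.array([np.sin(th),-np.cos(th)]); v=np.array([-h[1],h[0]]); c=np.array([.4209,.149])
for n,p in dict(mt=(222,388),ft=(290,436),red=(393,258),m2=(345,300),f2=(450,312)).items():
    for zz in (z,z+.004):
        q=onz("scene",S(p),zz)[:2]-c; print(n,round(zz,4),"along",(q@h).round(4),"v",(q@v).round(4))
E
```

```text
mt 0.4055 along 0.0614 v -0.0071
mt 0.4095 along 0.0651 v -0.0035
ft 0.4055 along 0.0625 v 0.0055
ft 0.4095 along 0.0662 v 0.0089
red 0.4055 along 0.0273 v -0.0099
red 0.4095 along 0.0312 v -0.0064
m2 0.4055 along 0.0379 v -0.0083
m2 0.4095 along 0.0417 v -0.0048
f2 0.4055 along 0.0305 v 0.0028
f2 0.4095 along 0.0344 v 0.0062
```

```bash
python3 plan.py 0.405 0.075 0.26 2.2 5
```

```text
t 18.75 pos [0.4207 0.1474 0.3972] yaw 2.8347 tilt 0.0032 w 0.201 F [-0.11  0.36 -1.  ]
dist 0.1559 rv [-0.0029  0.6347  0.0015] d [-0.0072  0.1373  0.0734]
[-0.001, 0.127, 0.0] [-0.001, 0.027, 0.015]
[-0.001, 0.254, 0.001] [-0.003, 0.055, 0.029]
[-0.002, 0.381, 0.001] [-0.004, 0.082, 0.044]
[-0.002, 0.508, 0.001] [-0.006, 0.11, 0.059]
[-0.003, 0.635, 0.002] [-0.007, 0.137, 0.073]
```

jog_arm(steps=[[[0, 0.12, 0], [-0.001, 0.025, 0.013], 0.6], [[0, 0.25, 0], [-0.003, 0.053, 0.028], 0.6], [[0, 0.38, 0], [-0.004, 0.082, 0.044], 0.6], [[0, 0.5, 0], [-0.006, 0.11, 0.059], 0.6], [[0, 0.63, 0], [-0.007, 0.137, 0.073], 0.6]])

```text
time: 19.25
tcp_pos: [0.4047, 0.0749, 0.2595]
orientation: [-0.842, -1.653, 1.656]
ft_force: [0.4, -0.9, -1.0]
gripper_width: 0.201
```

```bash
python3 plan.py 0.39 -0.002 0.12 1.571 5
```

```text
t 19.25 pos [0.4047 0.0749 0.2595] yaw 2.1987 tilt 0.0024 w 0.201 F [ 0.4  -0.93 -1.04]
dist 0.16 rv [-0.0024  0.6277 -0.0007] d [-0.0536  0.1396  0.0568]
[-0.0, 0.126, -0.0] [-0.011, 0.028, 0.011]
[-0.001, 0.251, -0.0] [-0.021, 0.056, 0.023]
[-0.001, 0.377, -0.0] [-0.032, 0.084, 0.034]
[-0.002, 0.502, -0.001] [-0.043, 0.112, 0.045]
[-0.002, 0.628, -0.001] [-0.054, 0.14, 0.057]
```

jog_arm(steps=[[[0, 0.126, 0], [-0.011, 0.028, 0.011], 0.6], [[0, 0.25, 0], [-0.021, 0.056, 0.023], 0.6], [[0, 0.38, 0], [-0.032, 0.084, 0.034], 0.6], [[0, 0.5, 0], [-0.043, 0.112, 0.045], 0.6], [[-0.002, 0.628, 0], [-0.054, 0.14, 0.057], 0.6]])

```text
time: 19.75
tcp_pos: [0.3909, -0.0018, 0.1199]
orientation: [-1.209, -1.21, 1.21]
ft_force: [-0.4, -0.5, 0.3]
gripper_width: 0.2
```

jog_arm(steps=[[[0, 0, 0], [0, 0.01, 0], 0.6], [[0, 0, 0], [0, 0.02, 0], 0.6], [[0, 0, 0], [0, 0.027, 0], 0.6], [[0, 0, 0], [0, 0.027, 0], 0.6], [[0, 0, 0], [0, 0.027, 0], 0.6]])

```text
time: 20.25
tcp_pos: [0.3926, 0.0005, 0.095]
orientation: [-1.205, -1.219, 1.215]
ft_force: [0.7, 0.1, -0.5]
gripper_width: 0.203
```

```bash
python3 plan.py 0.39 -0.002 0.093 1.571 1; python3 - <<'E'
from h import *
im=np.mean([r.read_camera("scene").astype(float) for _ in range(3)],0).astype(np.uint8)[:,:,::-1]
cv2.imwrite("pics/s14.png",im); print(proj("scene",[0.455,0.001,.1]))
cv2.imwrite("pics/s14d.png",cv2.resize(im[150:205,345:405],None,fx=10,fy=10,interpolation=2))
im=r.read_camera("top")[:,:,::-1]; cv2.imwrite("pics/t14.png",im)
E
python3 plan.py 0.39 -0.002 0.093 1.571 1
```

```text
t 20.25 pos [0.3926 0.0005 0.095 ] yaw 1.5809 tilt 0.0027 w 0.203 F [ 0.71  0.13 -0.46]
dist 0.0041 rv [0.0025 0.0099 0.0011] d [-0.0024  0.002   0.0027]
[0.002, 0.01, 0.001] [-0.002, 0.002, 0.003]
[[364.04344839 169.17106678]]
t 20.45 pos [ 3.924e-01 -2.000e-04  9.490e-02] yaw 1.5795 tilt 0.0024 w 0.199 F [0.13 0.93 0.7 ]
dist 0.0036 rv [0.0024 0.0085 0.0004] d [-0.0018  0.0019  0.0024]
[0.002, 0.009, 0.0] [-0.002, 0.002, 0.002]
```

View pics/s14d.png

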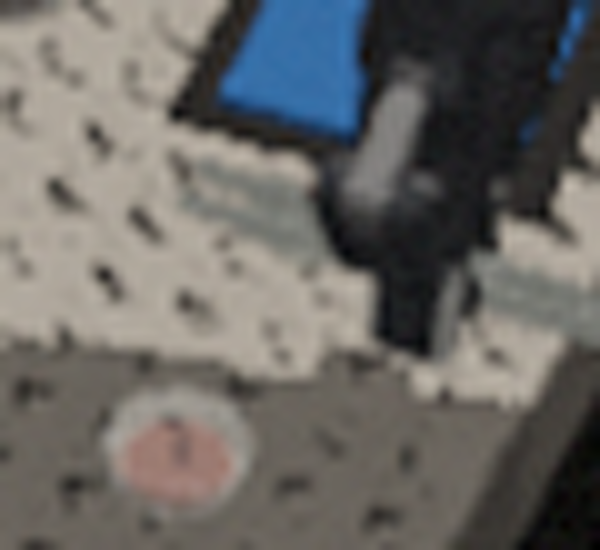

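View pics/s14.png

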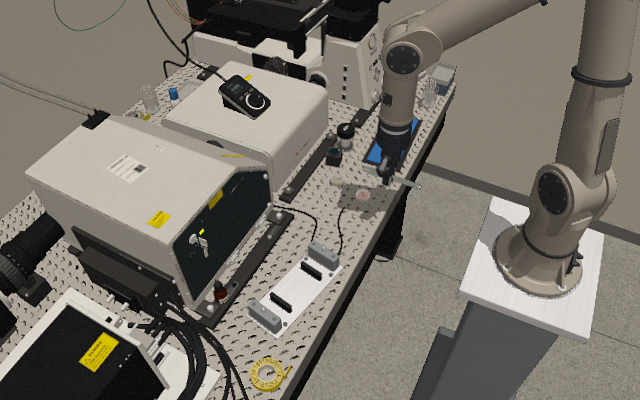

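View pics/t14.png

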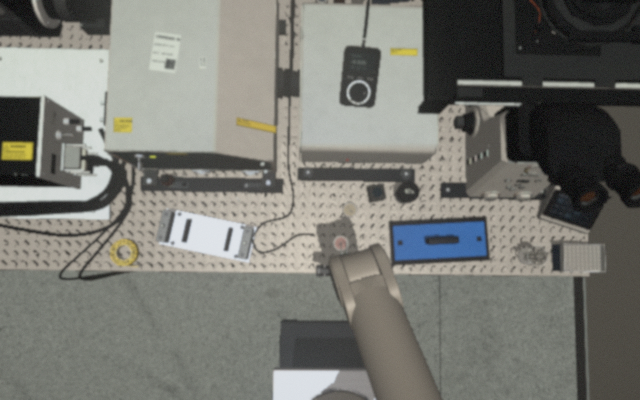

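jog_arm(steps=[[[0, 0, 0], [-0.001, 0, 0.002], 0.6], [[0, 0, 0], [-0.001, 0, 0.002], 0.6], [[0, 0, 0], [-0.001, 0, 0.002], 0.6], [[0, 0, 0], [-0.001, 0, 0.002], 0.6], [[0, 0, 0], [-0.001, 0, 0.002], 0.6]])

```text
time: 20.95
tcp_pos: [0.3898, -0.0014, 0.0943]
orientation: [-1.205, -1.216, 1.214]
ft_force: [0.7, -0.1, -1.0]
gripper_width: 0.199
```

jog_arm(steps=[[[0, 0, 0], [0, 0, 0], 0.6], [[0, 0, 0], [0, 0, 0], 0.6], [[0, 0, 0], [0, 0, 0], 0.6], [[0, 0, 0], [0, 0, 0], 0.6], [[0, 0, 0], [0, 0, 0], 0.6]])

```text
time: 21.45
tcp_pos: [0.3898, -0.0013, 0.0943]
orientation: [-1.205, -1.216, 1.214]
ft_force: [-0.9, 0.2, -1.1]
gripper_width: 0.205
```

```bash
python3 plan.py 0.39 -0.002 0.093 1.571 1; python3 - <<'E'
from h import *
t=r.read_camera("top")[:,:,::-1]
t0=cv2.imread("pics/top0.png")
a=cv2.resize(t0[165:270,300:430],None,fx=3,fy=3); b=cv2.resize(t[165:270,300:430],None,fx=3,fy=3)
cv2.imwrite("pics/cmp.png",np.hstack([a,b]))
im=r.read_camera("scene")[:,:,::-1]
cv2.imwrite("pics/s15d.png",cv2.resize(im[145:205,345:405],None,fx=10,fy=10,interpolation=2))
E
```

```text
t 21.45 pos [ 0.3898 -0.0013  0.0943] yaw 1.5791 tilt 0.0012 w 0.205 F [-0.89  0.24 -1.11]
dist 0.0015 rv [0.0009 0.0081 0.0008] d [-0.0007  0.0013 -0.0002]
[0.001, 0.008, 0.001] [-0.001, 0.001, -0.0]
```

View pics/cmp.png

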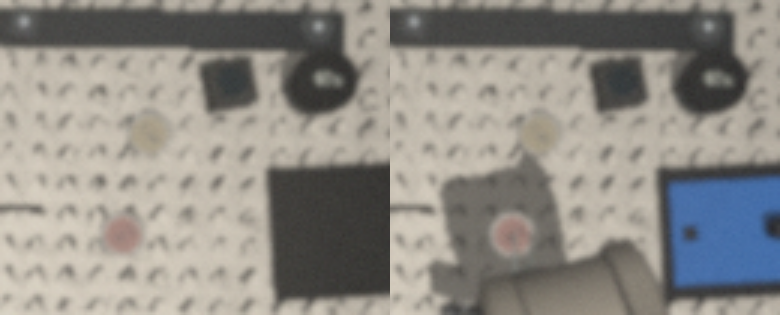

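View pics/s15d.png

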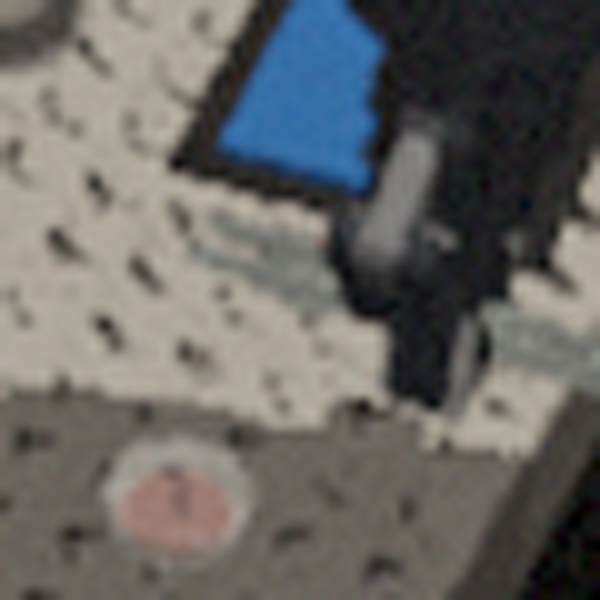

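```bash
python3 -c "
from bench import r
print(r.job_done()); s=r.sense(); print(s['time'],s['tcp_pos'],s['gripper_width'])"
```

```text
the job is handed in; nothing more can be done
None
the job is handed in; nothing more can be done
```

The job was handed in at about 21.5 s, with the tweezers still held over the red dish. It reported no verdict.

- **Cover:** I lifted it straight off the pins by its handle, lowered it onto the mat until the wrist force showed contact (about 10 N), and let go. The top picture afterwards shows it lying flat and well centred on the mat.
- **Tweezers:** I gripped them by the pads under finger position control, lifted them off the stand, and squeezed to a commanded 17 mm.
- **Gap:** I checked it in a close view by the scene camera. The blade tips were about 12.5 mm apart centre to centre, so roughly 10–10.5 mm of gap after allowing about 2 mm for blade thickness. No green showed beside the moving blade. The strip was not seen clearly from straight above, so I judged the band mainly from the tip gap and the finger opening.
- **Final pose:** The tool was at rest with a tilt of 0.001 rad. By the scene view, the tips were within about 3 mm of over the dish and about 0.10 m up.
- **Bystanders:** In before-and-after top views both dishes, the cube and the canister look unmoved. I did not compare the oil bottle before and after; nothing went near it.

**Disagreements:** The finger opening read 0.199 to 0.205 in the last readings, which is about 17 to 17.4 mm and I took to be sensor noise. When it held the 18 mm handle it read about 0.8 mm too small, but the camera gap agreed with the reading taken as it stands.

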